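Square a bar in its fixture and hold a drill jig ready above it

TASK

Slide the loose two-hole bar along the fixture plate, without lifting it off, until it sits squarely against the two side stops and the end stop. Then pick up the two-pin jig by its handle, carry it over the guard rail without touching the rail, and hold it level just above the bar, each pin straight over one of the holes and the pin tips about a centimetre clear of the bar, never touching the bar with it. Finish while still holding it hovering there: do not put it down or let go, and leave everything else where it stands.

Things in the scene. Friction and masses are not known exactly. Their poses are not given: they have to be found in the camera images.
- fixture: Fixed aluminium fixture plate, 150 (its x) x 190 (its y) x 12 mm thick; origin at the centre of its underside, z up, yaw within 0.25 rad of the world's. Three steel stops 18 mm high stand on it: two in a row on its +x side, one on its +y side. Behind the two leans a fixed open toggle clamp, top 90 mm above the table.
- side_stops (a point): Point on the fixture's top face midway between the faces of the two side stops: fixture x = +45, y = +15 mm. The stops are 26 mm wide, 80 mm apart centre to centre (fixture y = -25 and +55 mm); their faces look to fixture -x. Axes as the fixture's.
- end_stop (a point): Point on the fixture's top face at the foot of the end stop's face (26 mm wide, looking to fixture -y): fixture x = +23, y = +75 mm. A bar touching all three stops has its centre at fixture x = +23, y = +15 mm.
- bar_center (a point): Centre (half-way up) of the loose steel bar, 44 (its x) x 120 (its y) x 22 mm high, 0.2 to 0.45 kg, lying flat on the fixture plate, 15 to 45 mm short of the stops and up to 0.2 rad askew. Two round through holes 22 mm across on its centre line. Its +x long side goes against the two side stops, its +y end against the end stop.
- bar_hole_a (a point): Centre of the mouth of one bar hole, in the bar's top face, 32 mm from the bar's centre towards its -y end; axes as the bar's, z up.
- bar_hole_b (a point): The same for the other hole, 32 mm towards the bar's +y end.
- jig: Loose two-pin jig, about 0.2 kg, resting on its stand: aluminium plate 36 (its x) x 96 (y) x 10 mm, on it an upright black rib handle 14 (x) x 50 (y) x 44 mm high, below it two like steel pins 12 mm across, 26 mm long. Origin midway between the pin tips (its lowest points), z up: plate z 26 to 36 mm, handle 36 to 80 mm. It may be used either way round.
- jig_handle (a point): Centre of the jig's handle, where to grip it across its 14 mm thickness (jig x): 60 mm straight above the level of the pin tips; axes as the jig's.
- jig_pin_a (a point): Centre of the tip of one jig pin, at jig y = -32 mm.
- jig_pin_b (a point): Centre of the tip of the other jig pin, at jig y = +32 mm.
- stand: Fixed U-shaped stand that carries the jig: foot 70 (x) x 130 (y) x 8 mm, two end walls 12 mm thick at y = -47 and +47 mm, their tops 40 mm above the table, the jig's plate lying loosely on them. Origin at the centre of the underside. It and the fixture lie on opposite sides of the rail, either one on the left.
- rail: Fixed guard rail along x between the two places: a bar 340 mm long and 16 mm thick on two posts, its top 120 mm above the table. Origin on the table below its middle; its own x runs along it, y across.
- bottle: white oil bottle, 48 mm across, 140 mm tall, loose, a bystander; origin at its underside.
- can: closed metal can, 66 mm across, 100 mm tall, loose, a bystander; origin at its underside.
- screwdriver: screwdriver lying flat, loose, a bystander.
- wrench: open-ended wrench lying flat, loose, a bystander.
- bearing: steel bearing ring, 36 mm across, 12 mm thick, loose, a bystander; origin at its underside.
- plug: brass flanged plug, 32 mm across, 30 mm tall, loose, a bystander; origin at its underside.
- tray: small open tray of blue plastic, 80 x 110 x 50 mm, loose, a bystander; origin at its underside.
Mind the look-alikes: they are no part of the job. Of the things shaped like the part that bears bar_center, the bare steel one is meant. What is shaped like the jig but purple or turquoise is not meant.

How it is judged (in metres and radians):
On the way, in this order (a step that is already met when the one before it is completed fails the run):
1. the bar sits against the two side stops and the end stop (within 3 mm) (x of bar_center in the frame of fixture between 0.02 and 0.026 m and y of bar_center in the frame of fixture between 0.012 and 0.018 m and angle between the x axis of bar_center and the x axis of fixture, either way round below 0.04 rad and z of bar_center in the frame of fixture below 0.026 m), for 0.2 s.
2. the jig is lifted off its stand (distance of jig from where it was at the start of the episode above 0.03 m and contact force between jig and stand below 0.05 N and contact force between jig and the fingers above 0.5 N), for 0.1 s.
At the end, for the whole second after the job is handed in: Bar flat, within 3 mm of the side and end stops, square within 0.04 rad; jig gripped, at rest, level within 0.1 rad, each pin tip within 5 mm of the axis of its own hole and 3 to 18 mm above the bar, touching neither bar nor fixture (all of step 1 and ((horizontal distance between jig_pin_a and bar_hole_a below 0.005 m and z of jig_pin_a in the frame of bar_hole_a between 0.003 and 0.018 m and horizontal distance between jig_pin_b and bar_hole_b below 0.005 m and z of jig_pin_b in the frame of bar_hole_b between 0.003 and 0.018 m) or (horizontal distance between jig_pin_a and bar_hole_b below 0.005 m and z of jig_pin_a in the frame of bar_hole_b between 0.003 and 0.018 m and horizontal distance between jig_pin_b and bar_hole_a below 0.005 m and z of jig_pin_b in the frame of bar_hole_a between 0.003 and 0.018 m)) and angle between jig's own z axis and vertical below 0.1 rad and contact force between jig and bar below 0.05 N and contact force between jig and fixture below 0.05 N and contact force between jig and the fingers above 0.5 N and linear speed of jig below 0.02 m/s); the arm keeps its last pose, push and grip.
It fails at once if the guard rail is touched (contact force between rail and anything else above 1 N).
It fails at once if the jig crosses the rail's line below the rail's top (y of jig in the frame of rail between -0.02 and 0.02 m and z of jig in the frame of rail below 0.12 m).
It fails at once if the bar is lifted off the fixture plate (z of bar_center in the frame of fixture above 0.035 m).
It fails at once if the jig touches the bar (contact force between jig and bar above 0.5 N).
It fails at once if a bystander is moved more than 25 mm (distance of any of bottle, can, screwdriver, wrench, bearing, plug, tray from where it was at the start of the episode above 0.025 m).
It also fails if it takes over 72 s, if anything falls off the work surface, if the arm or the gripper's body presses on something with over 40 N, if the wrist force passes 120 N, or if a joint passes its speed limit or range.

ROBOT

A 7-joint arm with a two-finger parallel gripper is mounted at the origin on the work surface. World frame = base frame: x ahead of the robot, y to its left, z up, the work surface at z = 0. Lengths are in m, angles in degrees, forces in N, time in s.
With the tool pointing down it reaches from about 0.35 to 0.9 m from the base axis. Payload 7.2 kg.
Tool frame: the origin (TCP) lies midway between the tips of the shut fingers; the grasp point (between the pads) lies 19 mm behind it; x points along the fingers, z is the direction in which the jaws open and shut, and the axes are right-handed (so a half turn about x gives the same grasp; the last joint's range is limited). The gripper opens to 85 mm and grips with 20 to 120 N. Pads are 22 mm wide; open, the fingers measure 114 mm over their backs; the gripper's body (76 mm by 85 mm) begins 54 mm behind the grasp point. The pads swing forward as they close: fully open they stand 13 mm farther back than shut.
Start: joints at [71.723, 23.554, -0.728, 91.456, 0.321, 64.991, -4.71], TCP at [0.155, -0.605, 0.231] pointing down, gripper open.
Joint ranges: [-169.25, 169.25], [-16.82, 113.86], [-84.01, 82.57], [7.8, 145.47], [-59.2, 239.2], [7.22, 106.19], [-163.78, 163.78]. Speed limits (degrees/s): [136.94, 136.94, 172.46, 172.46, 180, 180, 180].

INTERFACE

Orientations are given as a 3x3 rotation matrix whose columns are the frame's x, y, z axes.
In Python, from rig import bot gives the robot as it stands.
- The arm moves only by the tool servo_tool, never from a script. Its argument "deltas" is a list of rows, each an object of numbers: "tx", "ty", "tz": the shift along the tool's x, y, z in units of 0.025 m (1.0 is 0.025 m); "wx", "wy", "wz": the turn, a rotation vector about the tool's x, y, z in units of 0.08 rad (1.0 is 0.08 rad); "jaw": the opening, from -1 (shut) to 1 (fully open). In form: [{"tx": .., "ty": .., "tz": .., "wx": .., "wy": .., "wz": .., "jaw": ..}, ...]. A call has 1 to 5 rows; each row shifts and turns the pose as measured when the row begins, along the tool's axes as they then stand; what a row does not reach is not made up. A row lasts 1/8 s, in which the tool goes at most 62.5 mm and 10.7 degrees, less where a joint would pass 70% of its speed; a pose out of reach is approached as far as the arm can. A call with a number of a shift or a turn outside -1 to 1 is refused whole. A call with a gripper value outside its range is refused whole. The fingers move at their own pace and stop on an object; the grip force is fixed at half the most. Time passes only in rows, so rows that do not move let the fingers close. It gives the time, the measured TCP pose, the force and the opening at its end, in the units of the state.
- bot.sense(): the state, without advancing time (a new reading comes with each control period).
- bot.camera(name): name is "side" or "top"; returns a dict with "frame" (480x640x3 uint8, red, green, blue), "range_z" (480x640 float32, m along the optical axis (not along the pixel's ray), 0 where there is no reading), "fx", "fy", "cx", "cy" (pixels), "extrinsics" (4x4, takes a point from world to camera coordinates). Camera axes: x right, y down, z forward; pixel columns grow to the right and rows downward; lengths in m; the calibration is good to about 2 mm. A picture is of the moment at which its call begins.
- bot.close_job(): hands the job in, once; it reports no verdict.
Trained networks look in a picture, given as the dict that the camera call returned (one of the last four; its "shot" number tells which), for a name from the list of things; names that differ only in an ending like _2 or _b are one class to them, and where a whole thing is asked for, a point or a joint stands for the part that bears it (a point fixed in the world has none). Each returns a list of dicts, best first, with "conf" (0 to 1); they miss things now and then, are a little off and sometimes report something else, mostly with a low value. They report only what shows in the picture. A call takes as long as a camera call. They do not tell look-alikes from the thing itself.
- bot.silhouettes(picture, thing): "pixels" (480x640 bool, what is visible of it) and "extent" ([centre column, centre row, width, height] in pixels, round what is visible of it).
The state is a dict: "time": time; "qpos": joint angles; "joint_velocities": joint speeds; "joint_torque": joint torques, N m; "ee_pos": TCP position; "tool_rot": TCP orientation; "ft_force": force on the tool from outside, world axes, zero at the start; "wrist_torque": the same for the moment, N m; "width": opening from 0.0 (shut) to 1.0 (fully open).
Only numpy, scipy, OpenCV 4.12 (cv2) and the standard library are available. Lean on these libraries where they do the work, as an engineer would, in place of code of your own. Each camera call takes 0.05 s, during which the arm holds its last target.

## Working session

There is one attempt and no reset: what is moved stays moved. The work goes in short steps, Python scripts to look and compute and a tool call to move; the robot and the scene stay as the last step left them, time stands still between calls to the robot, and variables do not carry over. Pictures are saved under pics/ and viewed, and the job is handed in when it is done.

Besides the shell and the picture viewer there is one more tool, called after ">>>" as name(argument=value, ...), one argument or row to a line, values as JSON. servo_tool: Moves the arm, as the interface text tells. Its arguments: {"type":"object","properties":{"deltas":{"type":"array"}},"required":["deltas"]}

```bash
mkdir -p pics; ls; python3 - <<'E'
from rig import bot
import cv2,numpy as np
s=bot.sense();print({k:np.round(v,3).tolist() for k,v in s.items()})
for n in("top","side"):
    c=bot.camera(n);cv2.imwrite(f"pics/{n}0.png",c["frame"][:,:,::-1])
    np.savez(f"{n}0.npz",**{k:c[k] for k in("frame","range_z","fx","fy","cx","cy","extrinsics")})
    print(n,c["fx"],c["fy"],c["cx"],c["cy"],c["extrinsics"])
E
```

```text
pics
{'time': 0.0, 'qpos': [71.722, 23.599, -0.73, 91.505, 0.319, 64.991, -4.708], 'joint_velocities': [-0.019, -0.041, 0.018, -0.024, 0.019, 0.073, 0.03], 'joint_torque': [-0.001, -60.063, 0.682, -29.941, 0.014, 0.011, 0.0], 'ee_pos': [0.155, -0.605, 0.23], 'tool_rot': [[-0.0, 0.969, 0.248], [0.002, 0.248, -0.969], [-1.0, -0.0, -0.002]], 'ft_force': [-0.702, -0.978, -0.052], 'wrist_torque': [-0.014, 0.033, 0.002], 'width': 1.003}
top 579.7142326181331 579.7142326181331 318.5029177826133 243.19578851453466 [[-0.01617428 -0.99983978 -0.0076691  -0.05364789]
 [-0.99848511  0.01655485 -0.05247304  0.54546199]
 [ 0.05259159  0.00680877 -0.99859289  1.27757746]
 [ 0.          0.          0.          1.        ]]
side 439.01786073712043 439.01786073712043 324.9455122435859 237.59306896868756 [[-0.86575472 -0.5001779   0.01705419  0.46010413]
 [-0.37953387  0.63395754 -0.67383372  0.2945453 ]
 [ 0.3262251  -0.58984736 -0.73868618  0.82164361]
 [ 0.          0.          0.          1.        ]]
```

View pics/top0.png

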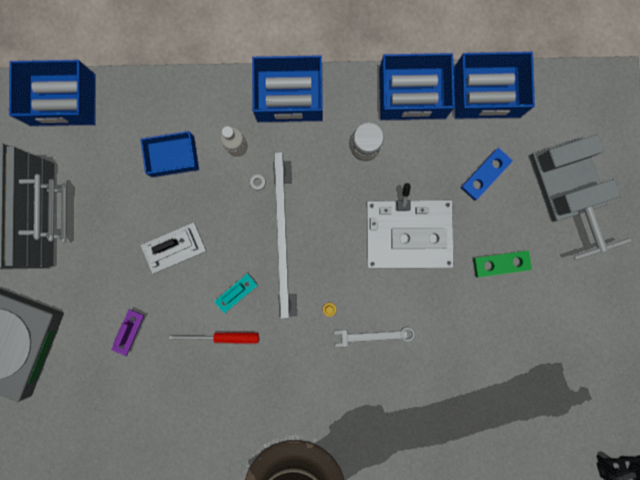

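View pics/side0.png

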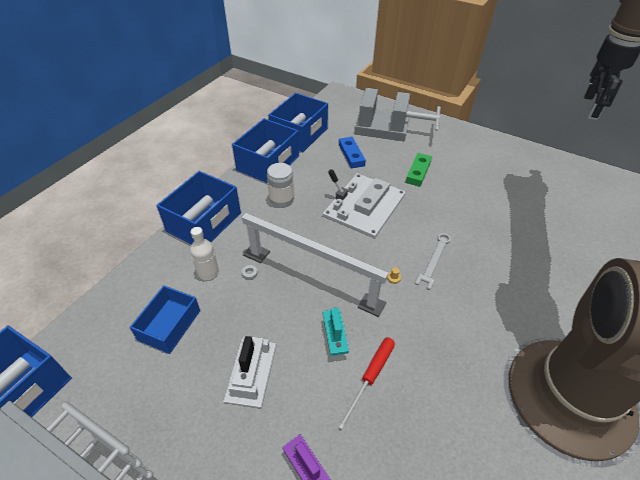

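The top view has the fixture at about (410,235) with the bar at (418,238). The jig is on its stand at (173,247), and the rail runs between them near column 282.

```bash
cat > h.py <<'E'
import numpy as np,cv2
def load(n): return dict(np.load(n))
def world(c,u,v,z=None,d=None):
    """pixel arrays -> world; by plane height z or by depth"""
    T=np.linalg.inv(c["extrinsics"]);u=np.asarray(u,float);v=np.asarray(v,float)
    r=np.stack([(u-c["cx"])/c["fx"],(v-c["cy"])/c["fy"],np.ones_like(u)],-1)
    if d is not None: return (r*np.asarray(d)[...,None])@T[:3,:3].T+T[:3,3]
    w=r@T[:3,:3].T; s=(z-T[2,3])/w[...,2]; return w*s[...,None]+T[:3,3]
def proj(c,p):
    p=np.atleast_2d(p);q=p@c["extrinsics"][:3,:3].T+c["extrinsics"][:3,3]
    return np.stack([q[:,0]/q[:,2]*c["fx"]+c["cx"],q[:,1]/q[:,2]*c["fy"]+c["cy"]],1)
def cloud(c):
    v,u=np.mgrid[:480,:640]; return world(c,u,v,d=c["range_z"])
E
python3 - <<'E'
from rig import bot
from h import *
c=bot.camera("top")
np.savez("top1.npz",**{k:c[k] for k in("frame","range_z","fx","fy","cx","cy","extrinsics")})
P=cloud(c);M={}
for t in("fixture","bar_center","jig","stand","rail"):
    for r in bot.silhouettes(c,t)[:3]:
        m=r["pixels"]; print(t,round(r["conf"],2),np.round(r["extent"]),m.sum(),"z pct",np.round(np.percentile(P[m][:,2],[5,50,95]),3), np.round(np.median(P[m],0),3))
        M.setdefault(t,m)
np.savez("masks1.npz",**M)
f=c["frame"][:,:,::-1]
a=cv2.resize(f[175:285,350:470],None,fx=5,fy=5,interpolation=cv2.INTER_CUBIC)
b=cv2.resize(f[210:285,125:220],None,fx=6,fy=6,interpolation=cv2.INTER_CUBIC)
cv2.imwrite("pics/fix1.png",a);cv2.imwrite("pics/jig1.png",b)
E
```

```text
fixture 0.86 [410. 228.  85.  86.] 4709 z pct [0.008 0.012 0.032] [ 0.576 -0.256  0.012]
fixture 0.4 [168. 155.  58.  48.] 2172 z pct [0.    0.007 0.051] [0.751 0.269 0.007]
bar_center 0.89 [420. 239.  56.  20.] 919 z pct [0.029 0.034 0.039] [ 0.551 -0.283  0.034]
bar_center 0.73 [488. 173.  52.  50.] 1032 z pct [0.008 0.021 0.026] [ 0.693 -0.439  0.021]
bar_center 0.59 [502. 264.  59.  26.] 1105 z pct [0.002 0.021 0.026] [ 0.492 -0.467  0.021]
jig 0.95 [169. 248.  43.  35.] 753 z pct [0.046 0.052 0.096] [0.54  0.257 0.052]
jig 0.81 [238. 293.  45.  41.] 763 z pct [0.028 0.037 0.081] [0.438 0.117 0.037]
jig 0.78 [128. 332.  32.  46.] 871 z pct [0.    0.038 0.081] [0.356 0.354 0.038]
stand 0.74 [174. 248.  65.  48.] 1205 z pct [0.002 0.009 0.045] [0.534 0.254 0.009]
rail 0.9 [285. 235.  24. 165.] 1849 z pct [0.003 0.119 0.124] [0.559 0.011 0.119]
```

View pics/fix1.png

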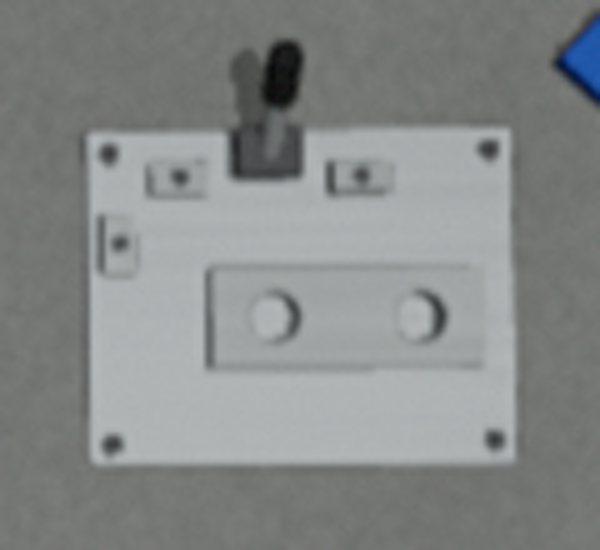

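View pics/jig1.png

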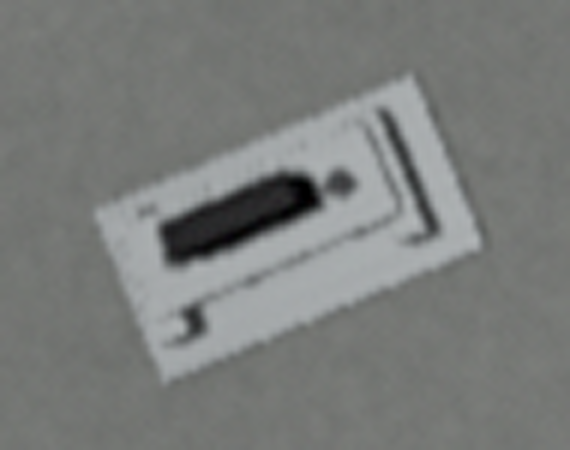

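```bash
python3 - <<'E'
from h import *
c=load("top1.npz")
def W(pts,x0,y0,k,z):
    p=np.array(pts,float); return world(c,(p[:,0]+.5)/k-.5+x0,(p[:,1]+.5)/k-.5+y0,z=z)
sc=W([(109,154),(488,149),(494,440),(112,444)],350,175,5,.012)
co=W([(86,132),(510,127),(516,462),(92,465)],350,175,5,.012)
for n,q in(("screws",sc),("corners",co)):
    print(n,np.round(q[:,:2],4).tolist(),"centre",np.round(q.mean(0),4))
    y=(q[0]-q[1]+q[3]-q[2])[:2]; x=(q[0]-q[3]+q[1]-q[2])[:2]
    print(" len y",np.linalg.norm(y)/2,"x",np.linalg.norm(x)/2,"yaw",np.arctan2(-y[0],y[1]),np.arctan2(x[1],x[0]))
# bar holes & corners
ho=W([(270,317),(419,316)],350,175,5,.034)
print("holes(mouth guess)",ho)
b=W([(208,267),(484,267),(484,370),(208,369)],350,175,5,.034)
print("bar",np.round(b,4).tolist(),b.mean(0),np.linalg.norm(b[0]-b[1]),np.linalg.norm(b[0]-b[3]))
st=W([(188,179),(336,178)],350,175,5,.03);print("side stop approx",st)
P=cloud(c); M=np.load("masks1.npz")
# depth-based bar rect
m=(P[...,2]>.026)&(P[...,2]<.045);m[:, :385]=0;m[:,455:]=0;m[:224]=0;m[:255]&=True;m[260:]=0
q=P[m][:,:2];print("bar depth n",len(q),cv2.minAreaRect((q*1000).astype(np.float32)),q.mean(0))
# colour masks for fixture
g=cv2.cvtColor(c["frame"],cv2.COLOR_RGB2GRAY)
G=cv2.resize(g[175:285,350:470],None,fx=5,fy=5,interpolation=cv2.INTER_CUBIC)
t,B=cv2.threshold(G,150,255,0)
k=max(cv2.findContours(B,cv2.RETR_EXTERNAL,cv2.CHAIN_APPROX_NONE)[0],key=cv2.contourArea)
print("fix rect",cv2.minAreaRect(k)); bx=cv2.boxPoints(cv2.minAreaRect(k)); w=W(bx,350,175,5,.012)
print(np.round(w,4).tolist(),w.mean(0))
# jig handle top by depth
m=(P[...,2]>.075)&(P[...,2]<.11);m[:,:140]=0;m[:,205:]=0;m[:220]=0;m[275:]=0
q=P[m];print("handle",m.sum(),q.mean(0),cv2.minAreaRect((q[:,:2]*1000).astype(np.float32)))
m=(P[...,2]>.04)&(P[...,2]<.06);m[:,:140]=0;m[:,205:]=0;m[:220]=0;m[275:]=0
q=P[m];print("plate",m.sum(),q.mean(0),cv2.minAreaRect((q[:,:2]*1000).astype(np.float32)))
m=P[...,2]>.1;m[:,:265]=0;m[:,300:]=0;m[:140]=0;m[330:]=0;q=P[m];print("rail",cv2.minAreaRect((q[:,:2]*1000).astype(np.float32)),q.mean(0))
# all tall stuff near
E
```

```text
screws [[0.6273, -0.1823], [0.6267, -0.3517], [0.4966, -0.3507], [0.4976, -0.1809]] centre [ 0.5621 -0.2664  0.012 ]
 len y 0.16960445595402954 x 0.1299123699312229 yaw -0.004829344889126342 -0.008995062146680981
corners [[0.6374, -0.1722], [0.6364, -0.3618], [0.4867, -0.3602], [0.4884, -0.1718]] centre [ 0.5622 -0.2665  0.012 ]
 len y 0.18898886887738323 x 0.1493704561866542 yaw -0.007224912293137464 -0.0065344320461384895
holes(mouth guess) [[ 0.55177546 -0.24943711  0.034     ]
 [ 0.5511285  -0.31467483  0.034     ]]
bar [[0.5742, -0.2228, 0.034], [0.5722, -0.3437, 0.034], [0.527, -0.3425, 0.034], [0.5294, -0.2218, 0.034]] [ 0.55069392 -0.28267754  0.034     ] 0.12094660073349661 0.044813669994401915
side stop approx [[ 0.61357585 -0.21533176  0.03      ]
 [ 0.61290936 -0.28052601  0.03      ]]
bar depth n 943 ((550.15771484375, -283.1380310058594), (119.26809692382812, 42.278560638427734), 89.0185546875) [ 0.55007176 -0.28316584]
fix rect ((301.41168212890625, 296.1911315917969), (335.18182373046875, 424.7792663574219), 89.62673950195312)
[[0.6383, -0.1731, 0.012], [0.6363, -0.363, 0.012], [0.4865, -0.3597, 0.012], [0.4884, -0.171, 0.012]] [ 0.56237304 -0.26669561  0.012     ]
handle 198 [0.54079225 0.26224194 0.09195556] ((541.2095336914062, 263.71234130859375), (15.143526077270508, 49.9820556640625), 23.349374771118164)
plate 582 [0.53956237 0.26069405 0.04926419] ((539.3768920898438, 263.83990478515625), (49.87586212158203, 105.20417785644531), 22.70806884765625)
rail ((558.35498046875, -24.07431411743164), (339.43267822265625, 90.36421966552734), 1.4687670469284058) [0.55467975 0.01076387 0.14234917]
```

>>> servo_tool(
  deltas=[
    {"wx": 0.64,"jaw": 1},
    {"wx": 0.64,"jaw": 1},
    {"wx": 0.64,"jaw": 1},
    {"wx": 0.64,"jaw": 1},
    {"wx": 0.64,"jaw": 1},
  ],
)

```text
validation failed for argument at $.de...
```

```bash
python3 - <<'E'
from h import *
c=load("top1.npz");P=cloud(c)
# clamp/stop heights in fixture frame grid
R=np.array([[1,.007],[-.007,1]]);q=P.reshape(-1,3);f=(q[:,:2]-[.5621,-.2665])@np.array([[np.cos(-.007),-np.sin(-.007)],[np.sin(-.007),np.cos(-.007)]])
for x in range(30,120,8):
    print(x,[ (lambda s: round(1000*q[s,2].max()) if s.any() else -1)((abs(f[:,0]*1000-x)<4)&(abs(f[:,1]*1000-y)<6)) for y in range(-70,90,12)])
E
```

```text
30 [19, 15, 16, 15, 15, 21, 16, 18, 16, 15, 18, 17, 32, 32]
38 [16, 17, 18, 19, 18, 16, 15, 17, 17, 18, 15, 17, 30, 33]
46 [16, 18, 15, 35, 33, 33, 14, 15, 18, 30, 36, 33, 16, 18]
54 [16, 22, 18, 34, 34, 32, 35, 36, 36, 32, 33, 35, 17, 16]
62 [20, 18, 16, 14, 28, 30, 35, 43, 37, 15, 16, 15, 20, 16]
70 [17, 17, 21, 16, 18, 18, 38, 52, 46, 18, 16, 20, 17, 17]
78 [5, 5, 4, 4, 7, 8, 9, 75, 63, 11, 14, 2, 4, 10]
86 [4, 5, 5, 4, 5, 5, 3, 84, 82, 5, 3, 5, 3, 5]
94 [4, 6, 5, 5, 4, 5, 79, 89, 86, 4, 4, 6, 6, 4]
102 [5, 6, 4, 6, 5, 6, -1, 90, 86, 5, 4, 6, 3, 3]
110 [5, 5, 6, 3, 7, 5, 3, 2, 5, 5, 5, 2, 3, 6]
118 [5, 5, 4, 6, 6, 6, 3, 8, 5, 3, 7, 6, 5, 5]
```

>>> servo_tool(
  deltas=[
    {"tx": 0,"ty": 0,"tz": 0,"wx": 0.64,"wy": 0,"wz": 0,"jaw": 1},
    {"tx": 0,"ty": 0,"tz": 0,"wx": 0.64,"wy": 0,"wz": 0,"jaw": 1},
    {"tx": 0,"ty": 0,"tz": 0,"wx": 0.64,"wy": 0,"wz": 0,"jaw": 1},
    {"tx": 0,"ty": 0,"tz": 0,"wx": 0.64,"wy": 0,"wz": 0,"jaw": 1},
    {"tx": 0,"ty": 0,"tz": 0,"wx": 0.64,"wy": 0,"wz": 0,"jaw": 1},
  ],
)

```text
time: 1.02
ee_pos: [0.155, -0.6053, 0.2311]
tool_rot: [[-0.0, 1.0, -0.013], [0.0, -0.013, -1.0], [-1.0, -0.0, -0.0]]
ft_force: [0.2, -0.4, -0.4]
width: 1.001
```

>>> servo_tool(
  deltas=[
    {"tx": 0,"ty": 0.9,"tz": -0.85,"wx": -0.07,"wy": 0,"wz": 0,"jaw": 1},
    {"tx": 0,"ty": 0.9,"tz": -0.85,"wx": 0,"wy": 0,"wz": 0,"jaw": 1},
    {"tx": 0,"ty": 0.9,"tz": -0.85,"wx": 0,"wy": 0,"wz": 0,"jaw": 1},
    {"tx": 0,"ty": 0.9,"tz": -0.85,"wx": 0,"wy": 0,"wz": 0,"jaw": 1},
    {"tx": 0,"ty": 0.9,"tz": -0.85,"wx": 0,"wy": 0,"wz": 0,"jaw": 1},
  ],
)

```text
time: 1.65
ee_pos: [0.269, -0.4991, 0.2308]
tool_rot: [[-0.001, 1.0, -0.014], [-0.001, -0.014, -1.0], [-1.0, -0.001, 0.001]]
ft_force: [0.0, -0.7, -0.8]
width: 0.998
```

>>> servo_tool(
  deltas=[
    {"tx": 0,"ty": 0.9,"tz": -0.85,"wx": 0,"wy": 0,"wz": 0,"jaw": 1},
    {"tx": 0,"ty": 0.9,"tz": -0.85,"wx": 0,"wy": 0,"wz": 0,"jaw": 1},
    {"tx": 0,"ty": 0.9,"tz": -0.85,"wx": 0,"wy": 0,"wz": 0,"jaw": 1},
    {"tx": 0,"ty": 0.9,"tz": -0.85,"wx": 0,"wy": 0,"wz": 0,"jaw": 1},
    {"tx": 0,"ty": 0.9,"tz": -0.85,"wx": 0,"wy": 0,"wz": 0,"jaw": 1},
  ],
)

```text
time: 2.28
ee_pos: [0.3865, -0.3908, 0.2314]
tool_rot: [[-0.0, 1.0, -0.014], [-0.002, -0.014, -1.0], [-1.0, -0.0, 0.002]]
ft_force: [0.4, 0.1, 0.6]
width: 1.0
```

>>> servo_tool(
  deltas=[
    {"tx": 0,"ty": 0.75,"tz": -0.86,"wx": -0.1,"wy": 0,"wz": 0,"jaw": 1},
    {"tx": 0,"ty": 0.75,"tz": -0.86,"wx": 0,"wy": 0,"wz": 0,"jaw": 1},
    {"tx": 0,"ty": 0.75,"tz": -0.86,"wx": 0,"wy": 0,"wz": 0,"jaw": 1},
    {"tx": 0,"ty": 0.75,"tz": -0.86,"wx": 0,"wy": 0,"wz": 0,"jaw": 1},
    {"tx": 0.4,"ty": 0.75,"tz": -0.86,"wx": 0,"wy": 0,"wz": 0,"jaw": 1},
  ],
)

```text
time: 2.9
ee_pos: [0.4849, -0.2805, 0.2224]
tool_rot: [[0.003, 1.0, -0.006], [-0.004, -0.006, -1.0], [-1.0, 0.003, 0.004]]
ft_force: [0.5, 0.2, 0.3]
width: 0.997
```

>>> servo_tool(
  deltas=[
    {"tx": 1,"ty": 0,"tz": 0,"wx": 0,"wy": 0,"wz": 0,"jaw": 1},
    {"tx": 1,"ty": 0,"tz": 0,"wx": 0,"wy": 0,"wz": 0,"jaw": 1},
    {"tx": 1,"ty": 0,"tz": 0,"wx": 0,"wy": 0,"wz": 0,"jaw": 1},
    {"tx": 1,"ty": 0,"tz": 0,"wx": 0,"wy": 0,"wz": 0,"jaw": 1},
    {"tx": 1,"ty": 0,"tz": 0,"wx": 0,"wy": 0,"wz": 0,"jaw": 1},
  ],
)

```text
time: 3.52
ee_pos: [0.4893, -0.2784, 0.0958]
tool_rot: [[0.008, 1.0, -0.0], [-0.005, -0.0, -1.0], [-1.0, 0.008, 0.005]]
ft_force: [0.7, -0.6, -0.0]
width: 1.001
```

>>> servo_tool(
  deltas=[
    {"tx": 0.8,"ty": -0.2,"tz": 0.1,"wx": 0.08,"wy": 0.06,"wz": -0.1,"jaw": 1},
    {"tx": 0.8,"ty": -0.1,"tz": 0.1,"wx": 0,"wy": 0,"wz": 0,"jaw": 1},
    {"tx": 0.8,"ty": 0,"tz": 0,"wx": 0,"wy": 0,"wz": 0,"jaw": 1},
    {"tx": 0.5,"ty": 0,"tz": 0,"wx": 0,"wy": 0,"wz": 0,"jaw": 1},
  ],
)

```text
time: 4.03
ee_pos: [0.4806, -0.2846, 0.0198]
tool_rot: [[-0.002, 1.0, -0.009], [0.0, -0.009, -1.0], [-1.0, -0.002, -0.0]]
ft_force: [-0.6, 0.4, 0.6]
width: 0.999
```

```bash
cat >> h.py <<'E'
def snap(bot,n,tag):
    c=bot.camera(n);cv2.imwrite(f"pics/{n}{tag}.png",c["frame"][:,:,::-1])
    np.savez(f"{n}{tag}.npz",**{k:c[k] for k in("frame","range_z","fx","fy","cx","cy","extrinsics")})
    return c
def crop(c,name,u0,u1,v0,v1,k): cv2.imwrite(name,cv2.resize(c["frame"][v0:v1,u0:u1,::-1],None,fx=k,fy=k,interpolation=cv2.INTER_CUBIC))
E
python3 - <<'E'
from rig import bot
from h import *
print(bot.sense()["ee_pos"])
c=snap(bot,"side","2"); crop(c,"pics/s2c.png",290,450,130,260,5)
E
```

```text
[ 0.48057977 -0.28459328  0.01982498]
```

View pics/s2c.png

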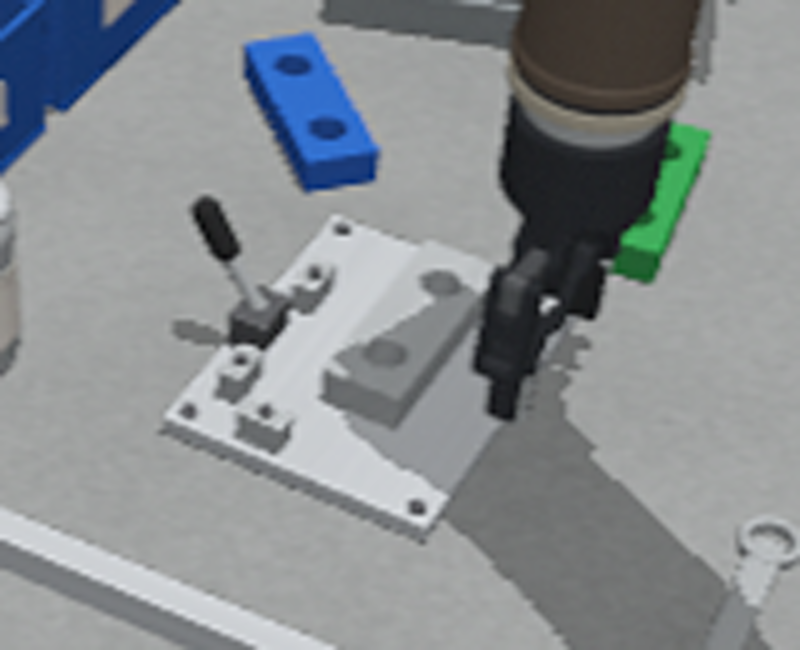

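The side view shows both fingers beside the -x long face, at about (500,410) in the crop, with the tips just above plate level. I'll lower a little and push +x.

>>> servo_tool(
  deltas=[
    {"tx": 0.36,"ty": 0,"tz": 0,"wx": 0,"wy": 0,"wz": 0,"jaw": 1},
    {"tx": 0,"ty": 0.4,"tz": 0,"wx": 0,"wy": 0,"wz": 0,"jaw": 1},
    {"tx": 0,"ty": 0.4,"tz": 0,"wx": 0,"wy": 0,"wz": 0,"jaw": 1},
    {"tx": 0,"ty": 0.2,"tz": 0,"wx": 0,"wy": 0,"wz": 0,"jaw": 1},
  ],
)

```text
time: 4.58
ee_pos: [0.5079, -0.2851, 0.0105]
tool_rot: [[-0.001, 1.0, -0.009], [0.0, -0.009, -1.0], [-1.0, -0.001, -0.0]]
ft_force: [0.3, 0.3, -0.2]
width: 0.998
```

>>> servo_tool(
  deltas=[
    {"tx": 0,"ty": 0.2,"tz": 0,"wx": 0,"wy": 0,"wz": 0,"jaw": 1},
    {"tx": 0,"ty": 0.2,"tz": 0,"wx": 0,"wy": 0,"wz": 0,"jaw": 1},
    {"tx": 0,"ty": 0.2,"tz": 0,"wx": 0,"wy": 0,"wz": 0,"jaw": 1},
  ],
)

```text
time: 4.95
ee_pos: [0.5238, -0.2853, 0.011]
tool_rot: [[-0.001, 1.0, -0.008], [-0.0, -0.008, -1.0], [-1.0, -0.001, 0.0]]
ft_force: [-2.4, 0.5, 1.8]
width: 0.999
```

>>> servo_tool(
  deltas=[
    {"tx": 0,"ty": 0.25,"tz": 0,"wx": 0,"wy": 0,"wz": 0,"jaw": 1},
    {"tx": 0,"ty": 0.25,"tz": 0,"wx": 0,"wy": 0,"wz": 0,"jaw": 1},
    {"tx": 0,"ty": 0.25,"tz": 0,"wx": 0,"wy": 0,"wz": 0,"jaw": 1},
    {"tx": 0,"ty": 0.15,"tz": 0,"wx": 0,"wy": 0,"wz": 0,"jaw": 1},
  ],
)

```text
time: 5.45
ee_pos: [0.5466, -0.2857, 0.0108]
tool_rot: [[-0.004, 1.0, -0.009], [-0.0, -0.009, -1.0], [-1.0, -0.004, 0.0]]
ft_force: [-3.1, -0.7, 1.9]
width: 1.004
```

```bash
python3 - <<'E'
from rig import bot
from h import *
c=snap(bot,"side","3"); crop(c,"pics/s3c.png",290,450,130,260,5)
c=snap(bot,"top","3"); crop(c,"pics/t3c.png",350,470,175,285,5)
E
```

```text
(no output)
```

View pics/s3c.png

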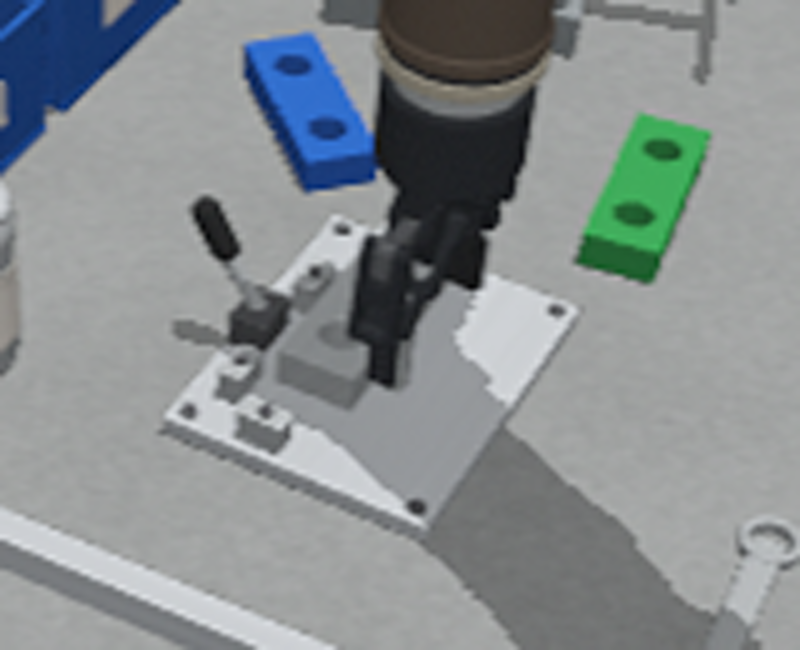

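View pics/t3c.png

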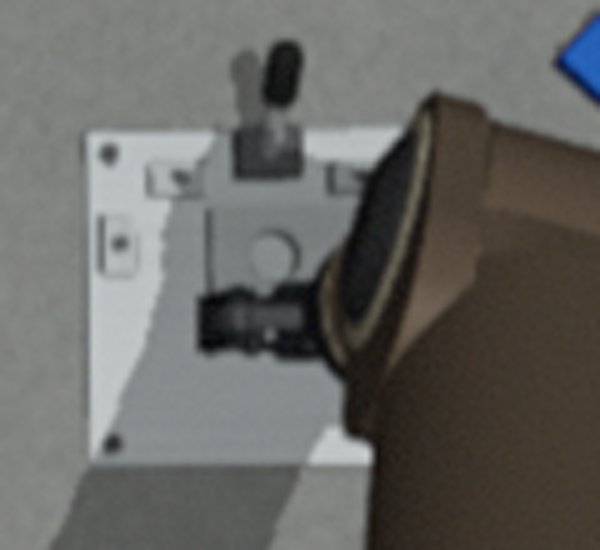

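The bar's front edge is now at crop row ~207. The stop faces are at ~197, so about 5 mm remain. I'll continue gently until the force rises.

>>> servo_tool(
  deltas=[
    {"tx": 0,"ty": 0.12,"tz": 0,"wx": 0,"wy": 0,"wz": 0,"jaw": 1},
    {"tx": 0,"ty": 0.12,"tz": 0,"wx": 0,"wy": 0,"wz": 0,"jaw": 1},
  ],
)

```text
time: 5.8
ee_pos: [0.5527, -0.2857, 0.0107]
tool_rot: [[-0.004, 1.0, -0.009], [0.0, -0.009, -1.0], [-1.0, -0.004, -0.0]]
ft_force: [-3.3, 1.8, 2.0]
width: 1.002
```

>>> servo_tool(
  deltas=[
    {"tx": 0,"ty": 0.1,"tz": 0,"wx": 0,"wy": 0,"wz": 0,"jaw": 1},
  ],
)

```text
time: 5.92
ee_pos: [0.5536, -0.2858, 0.0105]
tool_rot: [[-0.007, 1.0, -0.009], [0.001, -0.009, -1.0], [-1.0, -0.007, -0.0]]
ft_force: [-11.0, 0.9, 8.7]
width: 0.996
```

>>> servo_tool(
  deltas=[
    {"tx": 0,"ty": 0.12,"tz": 0,"wx": 0,"wy": 0,"wz": 0,"jaw": 1},
  ],
)

```text
time: 6.05
ee_pos: [0.5535, -0.2858, 0.0101]
tool_rot: [[-0.013, 1.0, -0.01], [0.001, -0.01, -1.0], [-1.0, -0.013, -0.001]]
ft_force: [-14.1, 1.4, 9.4]
width: 1.004
```

>>> servo_tool(
  deltas=[
    {"tx": 0,"ty": 0.1,"tz": 0,"wx": 0,"wy": 0,"wz": 0,"jaw": 1},
  ],
)

```text
time: 6.18
ee_pos: [0.5534, -0.2858, 0.0098]
tool_rot: [[-0.018, 1.0, -0.01], [0.002, -0.01, -1.0], [-1.0, -0.018, -0.002]]
ft_force: [-8.5, 0.5, 6.6]
width: 1.001
```

>>> servo_tool(
  deltas=[
    {"tx": 0,"ty": -0.8,"tz": 0,"wx": 0,"wy": 0,"wz": -0.2,"jaw": 1},
    {"tx": -1,"ty": 0,"tz": 0,"wx": 0,"wy": 0,"wz": 0,"jaw": 1},
    {"tx": -1,"ty": 0,"tz": 0,"wx": 0,"wy": 0,"wz": 0,"jaw": 1},
    {"tx": -0.6,"ty": 0,"tz": 0.9,"wx": 0,"wy": 0,"wz": 0,"jaw": 0},
    {"tx": 0,"ty": 0,"tz": 1,"wx": 0,"wy": 0,"wz": 0,"jaw": -1},
  ],
)

```text
time: 6.8
ee_pos: [0.5338, -0.3317, 0.077]
tool_rot: [[-0.033, 0.999, -0.006], [0.003, -0.006, -1.0], [-0.999, -0.033, -0.003]]
ft_force: [-0.3, 0.4, 0.1]
width: 0.602
```

>>> servo_tool(
  deltas=[
    {"tx": 0,"ty": 0.5,"tz": 1,"wx": 0,"wy": 0,"wz": 0,"jaw": -1},
    {"tx": 0,"ty": 0.8,"tz": 0.6,"wx": 0,"wy": 0,"wz": 0,"jaw": -1},
    {"tx": 0,"ty": 0.7,"tz": 0,"wx": 0,"wy": 0,"wz": 0,"jaw": -1},
    {"tx": 0,"ty": 0,"tz": 0,"wx": 0,"wy": 0,"wz": 0,"jaw": -1},
  ],
)

```text
time: 7.3
ee_pos: [0.5823, -0.3769, 0.0759]
tool_rot: [[-0.031, 0.999, -0.011], [0.0, -0.011, -1.0], [-1.0, -0.031, 0.0]]
ft_force: [0.6, 1.0, -0.1]
width: -0.001
```

```bash
python3 - <<'E'
from rig import bot
from h import *
c=snap(bot,"side","4"); crop(c,"pics/s4c.png",290,450,130,260,5)
c=snap(bot,"top","4"); crop(c,"pics/t4c.png",350,470,175,285,5)
E
```

```text
(no output)
```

View pics/s4c.png

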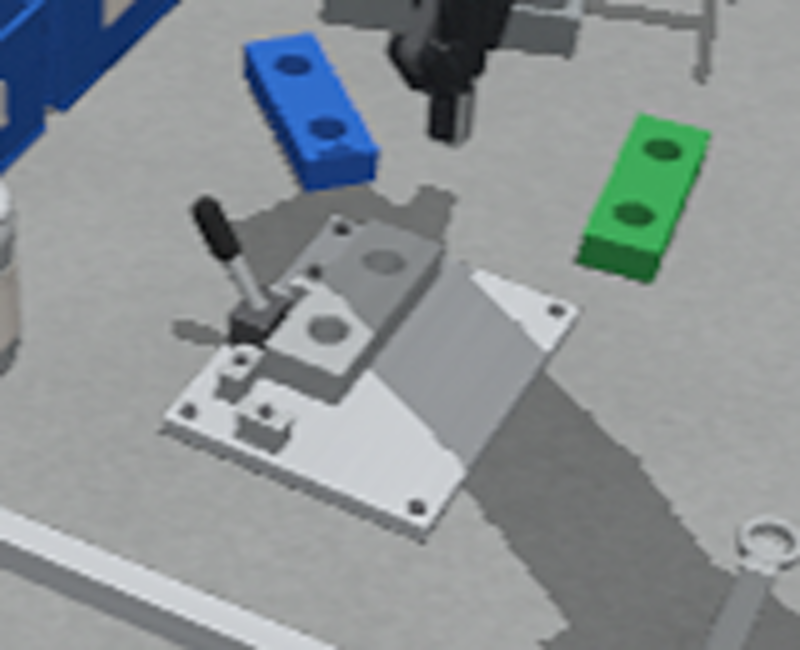

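View pics/t4c.png

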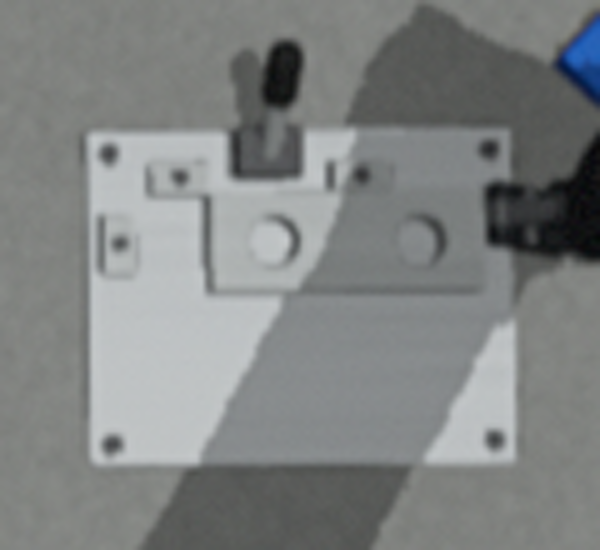

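The bar is flush against both side stops (top crop row ~195). Its -y end is at column 484 and the shut fingers are just beyond it. Next is the +y push.

>>> servo_tool(
  deltas=[
    {"tx": 0.7,"ty": 0,"tz": 0,"wx": 0.05,"wy": 0,"wz": 0.38,"jaw": -1},
    {"tx": 0.7,"ty": 0,"tz": 0,"wx": 0,"wy": 0,"wz": 0,"jaw": -1},
    {"tx": 0.6,"ty": 0,"tz": 0,"wx": 0,"wy": 0,"wz": 0,"jaw": -1},
  ],
)

```text
time: 7.78
ee_pos: [0.5789, -0.3779, 0.0261]
tool_rot: [[-0.001, 1.0, -0.016], [-0.002, -0.016, -1.0], [-1.0, -0.001, 0.002]]
ft_force: [-0.0, -0.3, 0.1]
width: -0.004
```

>>> servo_tool(
  deltas=[
    {"tx": 0,"ty": 0,"tz": -0.2,"wx": 0,"wy": 0,"wz": 0,"jaw": -1},
    {"tx": 0,"ty": 0,"tz": -0.2,"wx": 0,"wy": 0,"wz": 0,"jaw": -1},
  ],
)

```text
time: 8.02
ee_pos: [0.5781, -0.3671, 0.0244]
tool_rot: [[-0.004, 1.0, -0.016], [-0.001, -0.016, -1.0], [-1.0, -0.004, 0.001]]
ft_force: [0.6, 1.4, 0.6]
width: -0.0
```

>>> servo_tool(
  deltas=[
    {"tx": 0.1,"ty": 0.25,"tz": -0.1,"wx": -0.1,"wy": 0,"wz": 0,"jaw": -1},
    {"tx": 0,"ty": 0,"tz": -0.2,"wx": 0,"wy": 0,"wz": 0,"jaw": -1},
    {"tx": 0,"ty": 0,"tz": -0.2,"wx": 0,"wy": 0,"wz": 0,"jaw": -1},
  ],
)

```text
time: 8.4
ee_pos: [0.5861, -0.354, 0.023]
tool_rot: [[-0.002, 1.0, -0.007], [-0.002, -0.007, -1.0], [-1.0, -0.002, 0.002]]
ft_force: [-0.4, -1.6, -0.4]
width: 0.001
```

>>> servo_tool(
  deltas=[
    {"tx": 0,"ty": 0,"tz": -0.2,"wx": 0,"wy": 0,"wz": 0,"jaw": -1},
    {"tx": 0,"ty": 0,"tz": -0.2,"wx": 0,"wy": 0,"wz": 0,"jaw": -1},
  ],
)

```text
time: 8.65
ee_pos: [0.5862, -0.3439, 0.0234]
tool_rot: [[-0.001, 1.0, -0.007], [-0.003, -0.007, -1.0], [-1.0, -0.001, 0.003]]
ft_force: [1.4, -1.5, -1.1]
width: 0.0
```

```bash
python3 - <<'E'
from rig import bot
from h import *
c=snap(bot,"side","5"); crop(c,"pics/s5c.png",290,450,130,260,5)
E
```

```text
(no output)
```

View pics/s5c.png

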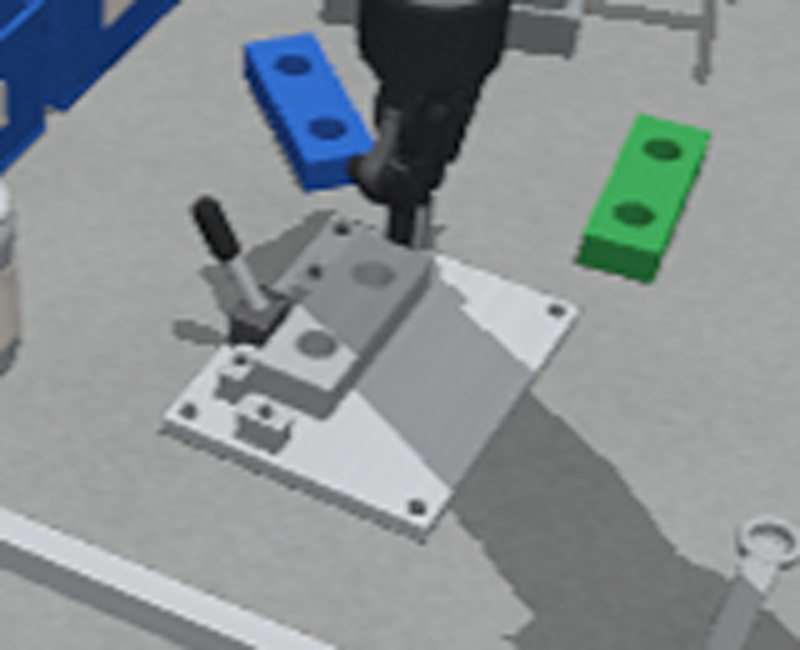

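The bar is sliding along the side stops. Its hole moved from (328,330) to (316,344), and about 20 mm remain to the end stop.

>>> servo_tool(
  deltas=[
    {"tx": 0,"ty": 0,"tz": -0.2,"wx": 0,"wy": 0,"wz": 0,"jaw": -1},
    {"tx": 0,"ty": 0,"tz": -0.2,"wx": 0,"wy": 0,"wz": 0,"jaw": -1},
    {"tx": 0,"ty": 0,"tz": -0.15,"wx": 0,"wy": 0,"wz": 0,"jaw": -1},
  ],
)

```text
time: 9.07
ee_pos: [0.5863, -0.3287, 0.0234]
tool_rot: [[-0.001, 1.0, -0.007], [-0.003, -0.007, -1.0], [-1.0, -0.001, 0.003]]
ft_force: [0.7, -0.8, -0.1]
width: -0.0
```

>>> servo_tool(
  deltas=[
    {"tx": 0,"ty": 0,"tz": -0.12,"wx": 0,"wy": 0,"wz": 0,"jaw": -1},
  ],
)

```text
time: 9.2
ee_pos: [0.5864, -0.3254, 0.0234]
tool_rot: [[-0.001, 1.0, -0.007], [-0.003, -0.007, -1.0], [-1.0, -0.001, 0.003]]
ft_force: [-0.1, -1.2, -0.2]
width: 0.001
```

>>> servo_tool(
  deltas=[
    {"tx": 0,"ty": 0,"tz": -0.12,"wx": 0,"wy": 0,"wz": 0,"jaw": -1},
  ],
)

```text
time: 9.32
ee_pos: [0.5863, -0.3237, 0.0236]
tool_rot: [[-0.001, 1.0, -0.007], [-0.005, -0.007, -1.0], [-1.0, -0.001, 0.005]]
ft_force: [0.4, -7.9, -0.9]
width: 0.003
```

>>> servo_tool(
  deltas=[
    {"tx": 0,"ty": 0,"tz": -0.12,"wx": 0,"wy": 0,"wz": 0,"jaw": -1},
  ],
)

```text
time: 9.45
ee_pos: [0.5861, -0.3236, 0.024]
tool_rot: [[0.0, 1.0, -0.009], [-0.009, -0.009, -1.0], [-1.0, 0.0, 0.009]]
ft_force: [0.6, -9.5, -1.3]
width: 0.001
```

>>> servo_tool(
  deltas=[
    {"tx": 0,"ty": 0,"tz": -0.1,"wx": 0,"wy": 0,"wz": 0,"jaw": -1},
  ],
)

```text
time: 9.57
ee_pos: [0.5859, -0.3238, 0.0243]
tool_rot: [[0.001, 1.0, -0.011], [-0.012, -0.011, -1.0], [-1.0, 0.001, 0.012]]
ft_force: [1.1, -6.6, -0.8]
width: 0.001
```

>>> servo_tool(
  deltas=[
    {"tx": 0,"ty": 0,"tz": 0.8,"wx": 0,"wy": 0,"wz": 0,"jaw": -1},
    {"tx": -1,"ty": 0,"tz": 0.5,"wx": 0,"wy": 0,"wz": 0,"jaw": -1},
    {"tx": -1,"ty": 0,"tz": 0.5,"wx": 0,"wy": 0,"wz": 0,"jaw": -1},
    {"tx": -1,"ty": 0,"tz": 0.5,"wx": 0,"wy": 0,"wz": 0,"jaw": -1},
  ],
)

```text
time: 10.07
ee_pos: [0.5837, -0.3821, 0.099]
tool_rot: [[-0.004, 1.0, -0.009], [-0.007, -0.009, -1.0], [-1.0, -0.004, 0.007]]
ft_force: [0.5, -0.4, -1.0]
width: -0.0
```

```bash
python3 - <<'E'
from rig import bot
from h import *
c=snap(bot,"side","6"); crop(c,"pics/s6c.png",290,450,130,260,5)
c=snap(bot,"top","6"); crop(c,"pics/t6c.png",350,470,175,285,5)
E
```

```text
(no output)
```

View pics/s6c.png

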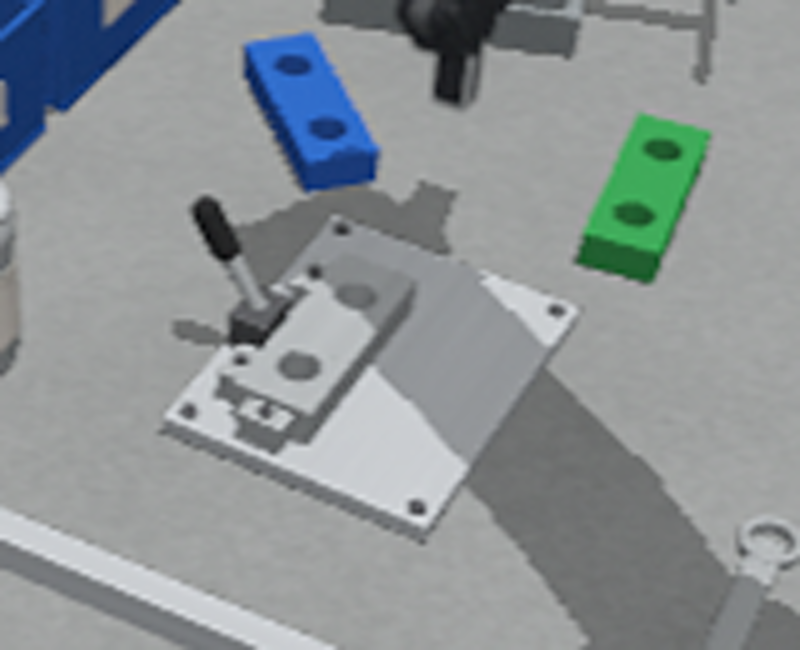

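View pics/t6c.png

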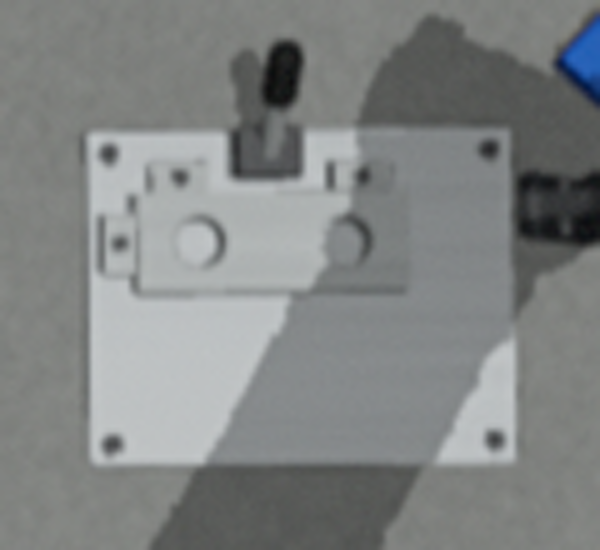

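Both views show the bar touching the end stop (column ~136) and the side stops (row ~194). I'll check it numerically.

```bash
python3 - <<'E'
from h import *
c=load("top6.npz");P=cloud(c)
def W(pts,x0,y0,k,z):
    p=np.array(pts,float); return world(c,(p[:,0]+.5)/k-.5+x0,(p[:,1]+.5)/k-.5+y0,z=z)
b=W([(136,194),(409,193),(409,292),(137,293)],350,175,5,.034)
def F(q):
    d=q[...,:2]-[.5621,-.2665];a=-.007;return np.stack([d[...,0]*np.cos(a)+d[...,1]*np.sin(a),-d[...,0]*np.sin(a)+d[...,1]*np.cos(a)],-1)
print(np.round(F(b)*1000,1),np.round(F(b.mean(0))*1000,1),b.mean(0))
f=F(P); m=(P[...,2]>.025)&(P[...,2]<.045)&(f[...,0]<.043)&(f[...,0]>-.02)&(f[...,1]<.074)&(f[...,1]>-.06)
q=f[m]*1000;print(m.sum(),cv2.minAreaRect(q.astype(np.float32)),np.median(P[m][:,2]))
# hole centres: mouth ellipse approx
h=W([(200,242),(348,242)],350,175,5,.034);print("holes",F(h)*1000)
print(cv2.minAreaRect((P[m][:,:2]*1000).astype(np.float32)))
E
```

```text
[[ 44.3  74.9]
 [ 43.5 -44.9]
 [ -0.  -44.1]
 [  0.7  75.1]] [22.1 15.3] [ 0.58431731 -0.25139928  0.034     ]
928 ((21.583465576171875, 14.266307830810547), (117.56305694580078, 42.475135803222656), 89.72867584228516) 0.03381468854531233
holes [[ 22.84599441  47.13898663]
 [ 22.20685    -17.76743111]]
((583.7827758789062, -252.38514709472656), (117.56306457519531, 42.475162506103516), 89.32759857177734)
```

The bar is seated at fixture (22.1–22.8, 15) mm and square. Next is the jig: raise, traverse +y high over the rail, and open the jaws.

>>> servo_tool(
  deltas=[
    {"tx": -1,"ty": 0,"tz": 0,"wx": 0,"wy": 0,"wz": 0,"jaw": -1},
    {"tx": -1,"ty": 0,"tz": 0,"wx": 0,"wy": 0,"wz": 0,"jaw": -1},
    {"tx": -1,"ty": 0,"tz": 0,"wx": 0,"wy": 0,"wz": 0,"jaw": -1},
    {"tx": -1,"ty": 0,"tz": 0,"wx": 0,"wy": 0,"wz": 0,"jaw": -1},
    {"tx": -1,"ty": 0,"tz": 0,"wx": 0,"wy": 0,"wz": 0,"jaw": -1},
  ],
)

```text
time: 10.8
ee_pos: [0.5823, -0.3825, 0.2229]
tool_rot: [[-0.008, 1.0, -0.012], [-0.003, -0.012, -1.0], [-1.0, -0.008, 0.003]]
ft_force: [-0.0, 0.4, 0.7]
width: 0.003
```

>>> servo_tool(
  deltas=[
    {"tx": -0.5,"ty": 0,"tz": -1,"wx": 0,"wy": 0,"wz": 0,"jaw": -1},
    {"tx": -0.3,"ty": 0,"tz": -1,"wx": 0,"wy": 0,"wz": 0,"jaw": -1},
    {"tx": 0,"ty": 0,"tz": -1,"wx": 0,"wy": 0,"wz": 0,"jaw": -1},
    {"tx": 0,"ty": 0,"tz": -1,"wx": 0,"wy": 0,"wz": 0,"jaw": -1},
    {"tx": 0,"ty": 0,"tz": -1,"wx": 0,"wy": 0,"wz": 0,"jaw": -1},
  ],
)

```text
time: 11.42
ee_pos: [0.583, -0.2476, 0.2406]
tool_rot: [[-0.011, 1.0, -0.01], [0.0, -0.01, -1.0], [-1.0, -0.011, -0.0]]
ft_force: [0.9, 0.4, -0.2]
width: -0.003
```

>>> servo_tool(
  deltas=[
    {"tx": 0,"ty": -0.1,"tz": -1,"wx": 0,"wy": 0,"wz": 0,"jaw": -1},
    {"tx": 0,"ty": -0.1,"tz": -1,"wx": 0,"wy": 0,"wz": 0,"jaw": -1},
    {"tx": 0,"ty": -0.1,"tz": -1,"wx": 0,"wy": 0,"wz": 0,"jaw": -1},
    {"tx": 0,"ty": -0.1,"tz": -1,"wx": 0,"wy": 0,"wz": 0,"jaw": -1},
    {"tx": 0,"ty": -0.1,"tz": -1,"wx": 0,"wy": 0,"wz": 0,"jaw": -1},
  ],
)

```text
time: 12.05
ee_pos: [0.5672, -0.1068, 0.2368]
tool_rot: [[-0.018, 1.0, 0.001], [0.005, 0.001, -1.0], [-1.0, -0.018, -0.005]]
ft_force: [0.9, 0.7, -1.1]
width: 0.0
```

>>> servo_tool(
  deltas=[
    {"tx": -0.1,"ty": -0.05,"tz": -1,"wx": 0,"wy": 0,"wz": 0.2,"jaw": -1},
    {"tx": 0,"ty": -0.05,"tz": -1,"wx": 0,"wy": 0,"wz": 0,"jaw": -1},
    {"tx": 0,"ty": -0.05,"tz": -1,"wx": 0,"wy": 0,"wz": 0,"jaw": -1},
    {"tx": 0,"ty": -0.05,"tz": -1,"wx": 0,"wy": 0,"wz": 0,"jaw": -1},
    {"tx": 0,"ty": -0.05,"tz": -1,"wx": 0,"wy": 0,"wz": 0,"jaw": -1},
  ],
)

```text
time: 12.68
ee_pos: [0.5534, 0.0321, 0.2362]
tool_rot: [[-0.009, 1.0, 0.012], [0.007, 0.012, -1.0], [-1.0, -0.009, -0.007]]
ft_force: [0.5, -0.4, 0.6]
width: -0.001
```

>>> servo_tool(
  deltas=[
    {"tx": 0,"ty": -0.05,"tz": -1,"wx": 0,"wy": 0,"wz": 0,"jaw": -1},
    {"tx": 0,"ty": -0.05,"tz": -1,"wx": 0,"wy": 0,"wz": 0,"jaw": -1},
    {"tx": 0,"ty": -0.05,"tz": -1,"wx": 0,"wy": 0,"wz": 0,"jaw": -1},
    {"tx": 0,"ty": -0.05,"tz": -1,"wx": 0,"wy": 0,"wz": 0,"jaw": -1},
    {"tx": 0,"ty": -0.05,"tz": -1,"wx": 0,"wy": 0,"wz": 0,"jaw": -1},
  ],
)

```text
time: 13.3
ee_pos: [0.5362, 0.1688, 0.2333]
tool_rot: [[-0.017, 1.0, 0.022], [0.006, 0.022, -1.0], [-1.0, -0.017, -0.007]]
ft_force: [0.3, -0.4, 0.2]
width: -0.001
```

>>> servo_tool(
  deltas=[
    {"tx": 0,"ty": 0,"tz": -0.8,"wx": 0,"wy": 0,"wz": 0,"jaw": 1},
    {"tx": 0,"ty": 0,"tz": 0,"wx": -1,"wy": 0,"wz": 0,"jaw": 1},
    {"tx": 0,"ty": 0,"tz": 0,"wx": -1,"wy": 0,"wz": 0,"jaw": 1},
    {"tx": 0,"ty": 0,"tz": 0,"wx": -1,"wy": 0,"wz": 0,"jaw": 1},
    {"tx": 0,"ty": 0,"tz": 0,"wx": -1,"wy": 0,"wz": 0,"jaw": 1},
  ],
)

```text
time: 13.92
ee_pos: [0.5251, 0.1996, 0.2294]
tool_rot: [[-0.026, 0.933, 0.359], [0.006, 0.36, -0.933], [-1.0, -0.022, -0.014]]
ft_force: [0.3, -0.9, 0.3]
width: 1.0
```

>>> servo_tool(
  deltas=[
    {"tx": 0,"ty": 0,"tz": 0,"wx": -1,"wy": 0,"wz": 0,"jaw": 1},
    {"tx": 0,"ty": 0,"tz": 0,"wx": -1,"wy": 0,"wz": 0,"jaw": 1},
    {"tx": 0,"ty": 0,"tz": 0,"wx": -1,"wy": 0,"wz": 0,"jaw": 1},
    {"tx": 0,"ty": 0,"tz": 0,"wx": -1,"wy": 0,"wz": 0,"jaw": 1},
    {"tx": 0,"ty": 0,"tz": 0,"wx": -1,"wy": 0,"wz": 0,"jaw": 1},
  ],
)

```text
time: 14.55
ee_pos: [0.5153, 0.206, 0.2255]
tool_rot: [[-0.034, 0.702, 0.712], [0.003, 0.712, -0.702], [-0.999, -0.021, -0.026]]
ft_force: [0.1, 0.6, 1.1]
width: 1.003
```

>>> servo_tool(
  deltas=[
    {"tx": 0,"ty": 0,"tz": 0,"wx": -1,"wy": 0,"wz": 0,"jaw": 1},
    {"tx": 0,"ty": 0,"tz": 0,"wx": -1,"wy": 0,"wz": 0,"jaw": 1},
    {"tx": 0,"ty": 0,"tz": 0,"wx": -1,"wy": 0,"wz": 0,"jaw": 1},
    {"tx": 0,"ty": 0,"tz": 0,"wx": -1,"wy": 0,"wz": 0,"jaw": 1},
    {"tx": 0,"ty": 0,"tz": 0,"wx": -1,"wy": 0,"wz": 0,"jaw": 1},
  ],
)

```text
time: 15.18
ee_pos: [0.5055, 0.2119, 0.2218]
tool_rot: [[-0.041, 0.345, 0.938], [0.0, 0.938, -0.346], [-0.999, -0.014, -0.039]]
ft_force: [0.8, 0.3, -0.1]
width: 1.0
```

>>> servo_tool(
  deltas=[
    {"tx": 0,"ty": 0,"tz": 0,"wx": -1,"wy": 0,"wz": 0,"jaw": 1},
    {"tx": 0,"ty": 0,"tz": 0,"wx": -1,"wy": 0,"wz": 0,"jaw": 1},
    {"tx": 0,"ty": 0,"tz": 0,"wx": -1,"wy": 0,"wz": 0,"jaw": 1},
    {"tx": 0,"ty": 0,"tz": 0,"wx": -1,"wy": 0,"wz": 0,"jaw": 1},
    {"tx": 0,"ty": 0,"tz": 0,"wx": -1,"wy": 0,"wz": 0,"jaw": 1},
  ],
)

```text
time: 15.8
ee_pos: [0.4955, 0.2176, 0.2181]
tool_rot: [[-0.048, -0.072, 0.996], [-0.003, 0.997, 0.072], [-0.999, 0.001, -0.048]]
ft_force: [-0.7, -0.1, -0.3]
width: 0.998
```

```bash
cat >> h.py <<'E'
def goto(s,pos,yaw):
    """residual to a level, tool-down pose with tool z at world yaw (rad), in tool axes and move units"""
    from scipy.spatial.transform import Rotation as Ro
    R=np.array(s["tool_rot"]);z=np.array([np.cos(yaw),np.sin(yaw),0]);x=np.array([0,0,-1.]);T=np.stack([x,np.cross(z,x),z],1)
    t=R.T@(np.array(pos)-s["ee_pos"])/.025; w=Ro.from_matrix(R.T@T).as_rotvec()/.08
    print("t",np.round(t,2),"w",np.round(w,2),"ee",np.round(s["ee_pos"],4),"t=",round(s["time"],2),"F",np.round(s["ft_force"],1))
E
python3 - <<'E'
from rig import bot
from h import *
goto(bot.sense(),[.541,.263,.2],.407)
c=load("top1.npz")
# jig pose: handle mask dark
g=cv2.cvtColor(c["frame"],cv2.COLOR_RGB2GRAY)[210:285,125:220]
G=cv2.resize(g,None,fx=6,fy=6,interpolation=cv2.INTER_CUBIC)
B=((G<75)*255).astype(np.uint8)
for k in sorted(cv2.findContours(B,0,1)[0],key=cv2.contourArea)[::-1][:2]:
    print(cv2.contourArea(k),cv2.minAreaRect(k))
def W(pts,z):
    p=np.array(pts,float); return world(c,(p[:,0]+.5)/6-.5+125,(p[:,1]+.5)/6-.5+210,z=z)
w=W([(96,210),(411,72),(483,244),(165,382)],.008);print("stand",w.mean(0),np.linalg.norm(w[0]-w[1]),np.linalg.norm(w[1]-w[2]),np.arctan2(*(w[1]-w[0])[:2][::-1])*57.3)
P=cloud(c)
m=(P[...,2]>.083)&(P[...,2]<.11);m[:,:140]=0;m[:,205:]=0;m[:220]=0;m[275:]=0
print("handle",m.sum(),cv2.minAreaRect((P[m][:,:2]*1000).astype(np.float32)),np.median(P[m],0))
E
```

```text
t [0.63 1.68 1.98] w [-4.18 -0.6  -0.11] ee [0.4955 0.2176 0.2181] t= 15.8 F [-0.7 -0.1 -0.3]
6984.5 ((239.3807373046875, 216.80169677734375), (48.75278854370117, 163.99777221679688), 66.57130432128906)
609.0 ((410.0079040527344, 172.78536987304688), (123.30384826660156, 7.447012424468994), 67.09423065185547)
stand [0.54083784 0.26446262 0.008     ] 0.1282845035472767 0.07015190279694003 -67.16656296628643
handle 179 ((541.2095336914062, 263.71234130859375), (15.143526077270508, 49.9820556640625), 23.349374771118164) [0.54038281 0.26319912 0.09379778]
```

>>> servo_tool(
  deltas=[
    {"tx": 0,"ty": 0,"tz": 0,"wx": -1,"wy": -0.6,"wz": -0.1,"jaw": 1},
    {"tx": 0,"ty": 0,"tz": 0,"wx": -1,"wy": 0,"wz": 0,"jaw": 1},
    {"tx": 0,"ty": 0,"tz": 0,"wx": -1,"wy": 0,"wz": 0,"jaw": 1},
    {"tx": 0,"ty": 0,"tz": 0,"wx": -1,"wy": 0,"wz": 0,"jaw": 1},
    {"tx": 0,"ty": 0,"tz": 0,"wx": 0,"wy": 0,"wz": 0,"jaw": 1},
  ],
)

```text
time: 16.42
ee_pos: [0.486, 0.2227, 0.2147]
tool_rot: [[-0.004, -0.403, 0.915], [-0.008, 0.915, 0.403], [-1.0, -0.006, -0.007]]
ft_force: [-0.2, 0.5, -0.3]
width: 0.998
```

```bash
python3 - <<'E'
from rig import bot
from h import *
goto(bot.sense(),[.541,.2637,.16],.405)
E
```

```text
t [2.16 0.62 2.69] w [ 0.12 -0.09  0.07] ee [0.486  0.2227 0.2147] t= 16.43 F [-0.2  0.5 -0.3]
```

>>> servo_tool(
  deltas=[
    {"tx": 0,"ty": 0.2,"tz": 0.9,"wx": 0.12,"wy": -0.09,"wz": 0.07,"jaw": 1},
    {"tx": 0,"ty": 0.2,"tz": 0.9,"wx": 0,"wy": 0,"wz": 0,"jaw": 1},
    {"tx": 0.7,"ty": 0.2,"tz": 0.7,"wx": 0,"wy": 0,"wz": 0,"jaw": 1},
    {"tx": 0.7,"ty": 0,"tz": 0,"wx": 0,"wy": 0,"wz": 0,"jaw": 1},
    {"tx": 0.4,"ty": 0,"tz": 0,"wx": 0,"wy": 0,"wz": 0,"jaw": 1},
  ],
)

```text
time: 17.05
ee_pos: [0.5336, 0.2646, 0.1668]
tool_rot: [[-0.002, -0.391, 0.921], [-0.002, 0.921, 0.391], [-1.0, -0.001, -0.002]]
ft_force: [-0.5, 0.1, 0.7]
width: 1.003
```

```bash
python3 - <<'E'
from rig import bot
from h import *
goto(bot.sense(),[.541,.2637,.057],.405)
c=snap(bot,"side","7"); crop(c,"pics/s7c.png",190,310,280,410,4)
E
```

```text
t [ 4.39 -0.15  0.27] w [-0.05 -0.03  0.01] ee [0.5336 0.2646 0.1668] t= 17.05 F [-0.5  0.1  0.7]
```

View pics/s7c.png

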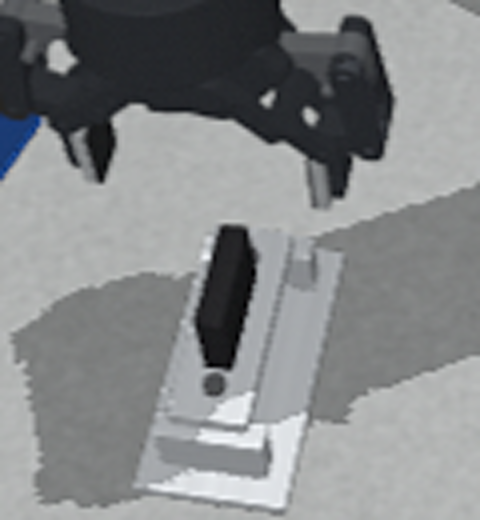

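The fingers straddle the black handle at (228,300) in the crop. I'll descend.

>>> servo_tool(
  deltas=[
    {"tx": 0.5,"ty": -0.15,"tz": 0.27,"wx": -0.05,"wy": 0,"wz": 0,"jaw": 1},
    {"tx": 0.9,"ty": 0,"tz": 0,"wx": 0,"wy": 0,"wz": 0,"jaw": 1},
    {"tx": 0.9,"ty": 0,"tz": 0,"wx": 0,"wy": 0,"wz": 0,"jaw": 1},
    {"tx": 0.7,"ty": 0,"tz": 0,"wx": 0,"wy": 0,"wz": 0,"jaw": 1},
  ],
)

```text
time: 17.6
ee_pos: [0.5429, 0.2618, 0.0893]
tool_rot: [[0.001, -0.393, 0.92], [-0.002, 0.92, 0.393], [-1.0, -0.002, 0.0]]
ft_force: [0.1, -0.6, -0.4]
width: 1.001
```

```bash
python3 - <<'E'
from rig import bot
from h import *
goto(bot.sense(),[.541,.2637,.057],.405)
E
```

```text
t [ 1.29  0.1  -0.04] w [-0.02  0.    0.03] ee [0.5429 0.2618 0.0893] t= 17.6 F [ 0.1 -0.6 -0.4]
```

>>> servo_tool(
  deltas=[
    {"tx": 0.6,"ty": 0.1,"tz": -0.04,"wx": 0,"wy": 0,"wz": 0,"jaw": 1},
    {"tx": 0.6,"ty": 0,"tz": 0,"wx": 0,"wy": 0,"wz": 0,"jaw": 1},
  ],
)

```text
time: 17.85
ee_pos: [0.5412, 0.2635, 0.0576]
tool_rot: [[0.001, -0.392, 0.92], [-0.002, 0.92, 0.392], [-1.0, -0.002, 0.0]]
ft_force: [0.1, 0.2, 0.5]
width: 0.998
```

```bash
python3 - <<'E'
from rig import bot
from h import *
goto(bot.sense(),[.541,.2637,.057],.405)
c=snap(bot,"side","8"); crop(c,"pics/s8c.png",190,310,280,410,4)
E
```

```text
t [ 0.02  0.01 -0.01] w [-0.03  0.01  0.03] ee [0.5412 0.2635 0.0576] t= 17.85 F [0.1 0.2 0.5]
```

View pics/s8c.png

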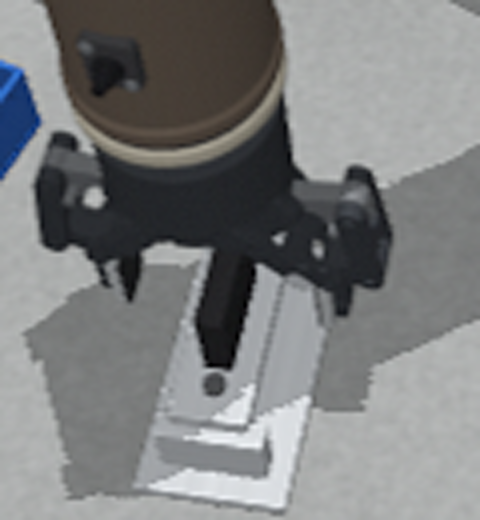

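The pose is on target, with the fingers on either side of the handle. I'll close.

>>> servo_tool(
  deltas=[
    {"tx": 0,"ty": 0,"tz": 0,"wx": 0,"wy": 0,"wz": 0,"jaw": 0},
    {"tx": 0,"ty": 0,"tz": 0,"wx": 0,"wy": 0,"wz": 0,"jaw": -1},
    {"tx": 0,"ty": 0,"tz": 0,"wx": 0,"wy": 0,"wz": 0,"jaw": -1},
    {"tx": 0,"ty": 0,"tz": 0,"wx": 0,"wy": 0,"wz": 0,"jaw": -1},
    {"tx": 0,"ty": 0,"tz": 0,"wx": 0,"wy": 0,"wz": 0,"jaw": -1},
  ],
)

```text
time: 18.52
ee_pos: [0.5414, 0.2633, 0.057]
tool_rot: [[0.001, -0.392, 0.92], [-0.002, 0.92, 0.392], [-1.0, -0.003, 0.0]]
ft_force: [-1.1, -1.1, -1.4]
width: 0.152
```

>>> servo_tool(
  deltas=[
    {"tx": 0,"ty": 0,"tz": 0,"wx": 0,"wy": 0,"wz": 0,"jaw": -1},
    {"tx": -0.2,"ty": 0,"tz": 0,"wx": 0,"wy": 0,"wz": 0,"jaw": -1},
    {"tx": -0.4,"ty": 0,"tz": 0,"wx": 0,"wy": 0,"wz": 0,"jaw": -1},
  ],
)

```text
time: 18.9
ee_pos: [0.5405, 0.2627, 0.0717]
tool_rot: [[-0.001, -0.392, 0.92], [-0.004, 0.92, 0.392], [-1.0, -0.003, -0.002]]
ft_force: [0.2, -0.3, -2.2]
width: 0.158
```

>>> servo_tool(
  deltas=[
    {"tx": -0.8,"ty": 0,"tz": 0,"wx": 0,"wy": 0,"wz": 0,"jaw": -1},
    {"tx": -1,"ty": 0,"tz": 0,"wx": 0,"wy": 0,"wz": 0,"jaw": -1},
    {"tx": -1,"ty": 0,"tz": 0,"wx": 0,"wy": 0,"wz": 0,"jaw": -1},
    {"tx": -1,"ty": 0,"tz": 0,"wx": 0,"wy": 0,"wz": 0,"jaw": -1},
    {"tx": -1,"ty": 0,"tz": 0,"wx": 0,"wy": 0,"wz": 0,"jaw": -1},
  ],
)

```text
time: 19.52
ee_pos: [0.5402, 0.2637, 0.201]
tool_rot: [[0.001, -0.393, 0.92], [-0.002, 0.92, 0.393], [-1.0, -0.002, -0.0]]
ft_force: [-0.4, -0.3, -1.9]
width: 0.155
```

>>> servo_tool(
  deltas=[
    {"tx": -0.8,"ty": 0,"tz": 0,"wx": 0,"wy": 0,"wz": 0,"jaw": -1},
    {"tx": -0.6,"ty": 0,"tz": 0,"wx": 0,"wy": 0,"wz": 0,"jaw": -1},
  ],
)

```text
time: 19.77
ee_pos: [0.5402, 0.2644, 0.2412]
tool_rot: [[0.004, -0.394, 0.919], [-0.001, 0.919, 0.394], [-1.0, -0.002, 0.004]]
ft_force: [0.0, -0.2, -2.0]
width: 0.155
```

```bash
python3 - <<'E'
from rig import bot
from h import *
s=bot.sense();goto(s,[.5847,.2637,.25],-.009);print(s["qpos"])
c=snap(bot,"side","9"); crop(c,"pics/s9c.png",170,350,180,380,3)
E
```

```text
t [-0.34 -0.73  1.63] w [5.17 0.05 0.02] ee [0.5402 0.2644 0.2412] t= 19.77 F [ 0.  -0.2 -2. ]
[ 1.73505647e-02  2.65682815e+01 -4.29341655e+01  9.22334746e+01
  1.93009062e+01  6.86327779e+01 -2.37914647e+01]
```

View pics/s9c.png

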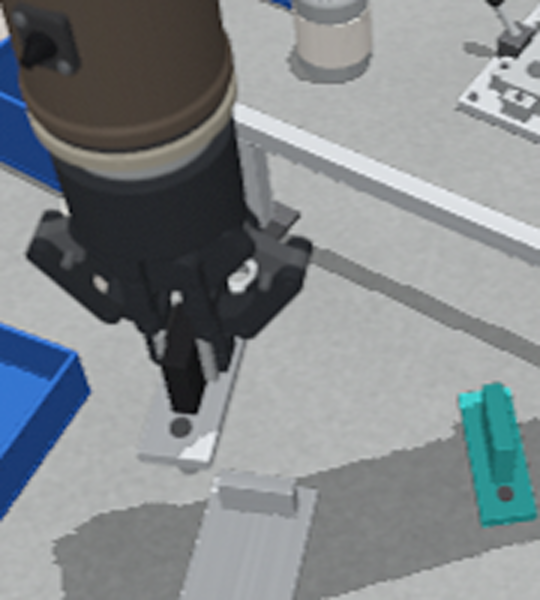

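The jig is held level, clear of the stand. I'll rotate to the bar's yaw, then cross with the pin tips at about z = 0.2 m.

>>> servo_tool(
  deltas=[
    {"tx": 0,"ty": 0,"tz": 0,"wx": 0.9,"wy": 0,"wz": 0,"jaw": -1},
    {"tx": 0,"ty": 0,"tz": 0,"wx": 0.9,"wy": 0,"wz": 0,"jaw": -1},
    {"tx": 0,"ty": 0,"tz": 0,"wx": 0.9,"wy": 0,"wz": 0,"jaw": -1},
    {"tx": 0,"ty": 0,"tz": 0,"wx": 0.9,"wy": 0,"wz": 0,"jaw": -1},
    {"tx": 0,"ty": 0,"tz": 0,"wx": 0.9,"wy": 0,"wz": 0,"jaw": -1},
  ],
)

```text
time: 20.45
ee_pos: [0.54, 0.2649, 0.2444]
tool_rot: [[0.007, -0.034, 0.999], [0.001, 0.999, 0.034], [-1.0, 0.0, 0.007]]
ft_force: [0.7, -0.4, -1.7]
width: 0.156
```

```bash
python3 - <<'E'
from rig import bot
from h import *
s=bot.sense();goto(s,[.5847,-.2515,.24],-.009)
E
```

```text
t [  0.18 -20.7    1.08] w [ 0.54  0.08 -0.01] ee [0.54   0.2649 0.2444] t= 20.45 F [ 0.7 -0.4 -1.7]
```

>>> servo_tool(
  deltas=[
    {"tx": 0,"ty": 0,"tz": 0,"wx": 0.5,"wy": 0.05,"wz": 0,"jaw": -1},
    {"tx": 0,"ty": -0.8,"tz": 0.1,"wx": 0,"wy": 0,"wz": 0,"jaw": -1},
    {"tx": 0,"ty": -0.9,"tz": 0.1,"wx": 0,"wy": 0,"wz": 0,"jaw": -1},
    {"tx": 0,"ty": -0.9,"tz": 0.1,"wx": 0,"wy": 0,"wz": 0,"jaw": -1},
    {"tx": 0,"ty": -0.9,"tz": 0.1,"wx": 0,"wy": 0,"wz": 0,"jaw": -1},
  ],
)

```text
time: 21.08
ee_pos: [0.549, 0.1724, 0.2439]
tool_rot: [[0.001, 0.001, 1.0], [-0.001, 1.0, -0.001], [-1.0, -0.001, 0.001]]
ft_force: [1.0, -0.2, -2.6]
width: 0.153
```

>>> servo_tool(
  deltas=[
    {"tx": 0,"ty": -0.9,"tz": 0.1,"wx": 0,"wy": 0,"wz": 0,"jaw": -1},
    {"tx": 0,"ty": -0.9,"tz": 0.1,"wx": 0,"wy": 0,"wz": 0,"jaw": -1},
    {"tx": 0,"ty": -0.9,"tz": 0.1,"wx": 0,"wy": 0,"wz": 0,"jaw": -1},
    {"tx": 0,"ty": -0.9,"tz": 0.1,"wx": 0,"wy": 0,"wz": 0,"jaw": -1},
  ],
)

```text
time: 21.58
ee_pos: [0.5588, 0.0724, 0.2439]
tool_rot: [[0.0, 0.002, 1.0], [-0.004, 1.0, -0.002], [-1.0, -0.004, 0.0]]
ft_force: [0.6, 0.5, -1.3]
width: 0.154
```

>>> servo_tool(
  deltas=[
    {"tx": 0,"ty": -0.9,"tz": 0.06,"wx": 0,"wy": 0,"wz": 0,"jaw": -1},
    {"tx": 0,"ty": -0.9,"tz": 0.06,"wx": 0,"wy": 0,"wz": 0,"jaw": -1},
    {"tx": 0,"ty": -0.9,"tz": 0.06,"wx": 0,"wy": 0,"wz": 0,"jaw": -1},
    {"tx": 0,"ty": -0.9,"tz": 0.06,"wx": 0,"wy": 0,"wz": 0,"jaw": -1},
    {"tx": 0,"ty": -0.9,"tz": 0.06,"wx": 0,"wy": 0,"wz": 0,"jaw": -1},
  ],
)

```text
time: 22.2
ee_pos: [0.5641, -0.0525, 0.2442]
tool_rot: [[-0.002, 0.002, 1.0], [-0.007, 1.0, -0.002], [-1.0, -0.007, -0.002]]
ft_force: [-0.6, 0.7, -1.9]
width: 0.158
```

>>> servo_tool(
  deltas=[
    {"tx": 0,"ty": -0.9,"tz": 0.06,"wx": 0,"wy": 0,"wz": 0,"jaw": -1},
    {"tx": 0,"ty": -0.9,"tz": 0.06,"wx": 0,"wy": 0,"wz": 0,"jaw": -1},
    {"tx": 0,"ty": -0.9,"tz": 0.06,"wx": 0,"wy": 0,"wz": 0,"jaw": -1},
    {"tx": 0,"ty": -0.9,"tz": 0.06,"wx": 0,"wy": 0,"wz": 0,"jaw": -1},
    {"tx": 0,"ty": -0.9,"tz": 0.06,"wx": 0,"wy": 0,"wz": 0,"jaw": -1},
  ],
)

```text
time: 22.82
ee_pos: [0.5674, -0.1768, 0.2449]
tool_rot: [[-0.004, 0.003, 1.0], [-0.01, 1.0, -0.003], [-1.0, -0.01, -0.004]]
ft_force: [0.3, 1.2, -2.2]
width: 0.153
```

```bash
python3 - <<'E'
from rig import bot
from h import *
s=bot.sense();goto(s,[.585,-.2515,.2],-.009)
E
```

```text
t [ 1.82 -2.97  0.72] w [ 0.08 -0.05  0.13] ee [ 0.5674 -0.1768  0.2449] t= 22.82 F [ 0.3  1.2 -2.2]
```

>>> servo_tool(
  deltas=[
    {"tx": 0,"ty": -0.9,"tz": 0.25,"wx": 0.08,"wy": -0.05,"wz": 0.13,"jaw": -1},
    {"tx": 0,"ty": -0.9,"tz": 0.25,"wx": 0,"wy": 0,"wz": 0,"jaw": -1},
    {"tx": 0.4,"ty": -0.8,"tz": 0.25,"wx": 0,"wy": 0,"wz": 0,"jaw": -1},
    {"tx": 0.7,"ty": 0,"tz": 0,"wx": 0,"wy": 0,"wz": 0,"jaw": -1},
    {"tx": 0.7,"ty": 0,"tz": 0,"wx": 0,"wy": 0,"wz": 0,"jaw": -1},
  ],
)

```text
time: 23.45
ee_pos: [0.5838, -0.2504, 0.1974]
tool_rot: [[-0.001, 0.012, 1.0], [-0.001, 1.0, -0.012], [-1.0, -0.001, -0.001]]
ft_force: [0.5, 0.3, -2.5]
width: 0.159
```

```bash
python3 - <<'E'
from rig import bot
from h import *
s=bot.sense();goto(s,[.585,-.2515,.11],-.009)
E
```

```text
t [ 3.5  -0.04  0.05] w [-0.04 -0.01  0.01] ee [ 0.5838 -0.2504  0.1974] t= 23.45 F [ 0.5  0.3 -2.5]
```

Descending part-way, to a TCP height of about 0.11 m (pins about 33 mm above the bar), then looking.

>>> servo_tool(
  deltas=[
    {"tx": 0.8,"ty": -0.04,"tz": 0.05,"wx": 0,"wy": 0,"wz": 0,"jaw": -1},
    {"tx": 0.8,"ty": 0,"tz": 0,"wx": 0,"wy": 0,"wz": 0,"jaw": -1},
    {"tx": 0.8,"ty": 0,"tz": 0,"wx": 0,"wy": 0,"wz": 0,"jaw": -1},
    {"tx": 0.5,"ty": 0,"tz": 0,"wx": 0,"wy": 0,"wz": 0,"jaw": -1},
    {"tx": 0,"ty": 0,"tz": 0,"wx": 0,"wy": 0,"wz": 0,"jaw": -1},
  ],
)

```text
time: 24.08
ee_pos: [0.5824, -0.2441, 0.1158]
tool_rot: [[-0.008, 0.003, 1.0], [0.005, 1.0, -0.003], [-1.0, 0.005, -0.008]]
ft_force: [-0.9, 0.3, -1.6]
width: 0.154
```

```bash
python3 - <<'E'
from rig import bot
from h import *
s=bot.sense();goto(s,[.585,-.2515,.11],-.009)
c=snap(bot,"side","10"); crop(c,"pics/s10c.png",310,420,150,250,6)
c=snap(bot,"top","10"); crop(c,"pics/t10c.png",350,470,175,285,5)
E
```

```text
t [ 0.23 -0.3   0.11] w [ 0.07 -0.11 -0.06] ee [ 0.5824 -0.2441  0.1158] t= 24.07 F [-0.9  0.3 -1.6]
```

View pics/s10c.png

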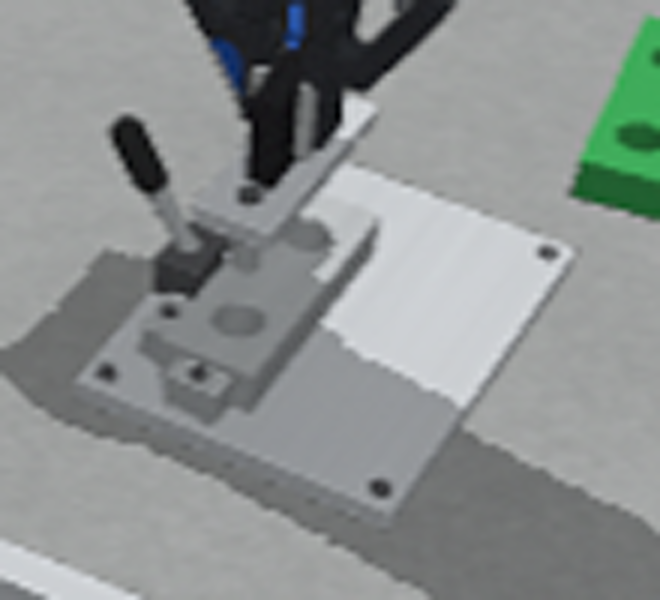

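View pics/t10c.png

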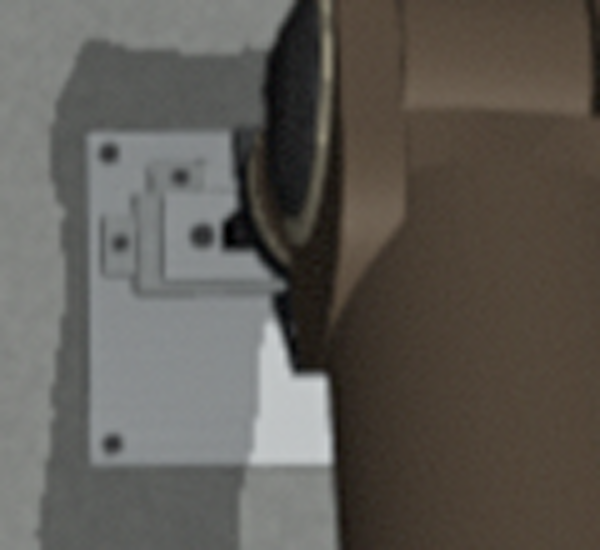

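The side crop shows the near pin at (245,255) hovering up-range of the near hole at (238,320). The top crop shows the jig's plate end (left edge column 162, rows 192–283) with its pin bolt at (202,236). I'll work out the jig's pose from these.

```bash
cat > m.py <<'E'
from h import *
c=load("top10.npz")
def W(pts,z,k=5,x0=350,y0=175):
    p=np.array(pts,float); return world(c,(p[:,0]+.5)/k-.5+x0,(p[:,1]+.5)/k-.5+y0,z=z)
P=cloud(c)
sub=P[210:232,384:392]; print("plate depth z",np.round(np.median(sub[...,2]),4))
for z in(.105,.109):
    print("bolt",W([(202,236)],z), "corners TL BL",W([(162,192),(163,283)],z).tolist())
d=load("side10.npz")
# predicted near pin tip & plate corners in side for nominal jig pose
ee=np.array([.5824,-.2441,.1158]);o=ee-[0,0,.043]
for n,p in(("pinb",o+[0,.032,0]),("hole b",[.585,-.2195,.034]),("hole a",[.585,-.2835,.034])):
    q=proj(d,p)[0];print(n,q,(q-[310,150])*6)
E
python3 m.py
```

```text
plate depth z 0.109
bolt [[ 0.58167989 -0.21212423  0.105     ]] corners TL BL [[0.6002766950483304, -0.19595588799332314, 0.10499999999999998], [0.5624184086005943, -0.19554005288599238, 0.10499999999999998]]
bolt [[ 0.58132925 -0.21165464  0.109     ]] corners TL BL [[0.5998640192782985, -0.19554024556930844, 0.10899999999999999], [0.5621320333805307, -0.19512579774618094, 0.10899999999999999]]
pinb [350.57303463 192.99565176] [243.43820781 257.97391055]
hole b [350.10575558 202.39352285] [240.63453346 314.36113709]
hole a [361.45501866 188.11695671] [308.73011198 228.70174029]
```

```bash
python3 - <<'E'
from rig import bot
from h import *
s=bot.sense();goto(s,[.5855,-.2521,.088],-.006)
E
```

```text
t [ 1.17 -0.31  0.1 ] w [ 0.03 -0.08 -0.05] ee [ 0.5833 -0.2446  0.1173] t= 24.18 F [-0.6  0.4 -1.9]
```

>>> servo_tool(
  deltas=[
    {"tx": 0.2,"ty": -0.3,"tz": 0.1,"wx": 0.03,"wy": -0.08,"wz": -0.05,"jaw": -1},
    {"tx": 0.2,"ty": 0,"tz": 0,"wx": 0,"wy": 0,"wz": 0,"jaw": -1},
    {"tx": 0.2,"ty": 0,"tz": 0,"wx": 0,"wy": 0,"wz": 0,"jaw": -1},
    {"tx": 0.1,"ty": 0,"tz": 0,"wx": 0,"wy": 0,"wz": 0,"jaw": -1},
  ],
)

```text
time: 24.68
ee_pos: [0.5871, -0.2535, 0.1007]
tool_rot: [[0.004, 0.007, 1.0], [-0.002, 1.0, -0.007], [-1.0, -0.002, 0.004]]
ft_force: [-0.2, 1.0, -1.7]
width: 0.158
```

```bash
python3 - <<'E'
from rig import bot
from h import *
s=bot.sense();goto(s,[.5855,-.2521,.088],-.006)
E
```

```text
t [ 0.51  0.06 -0.06] w [-0.01  0.05  0.03] ee [ 0.5871 -0.2535  0.1007] t= 24.68 F [-0.2  1.  -1.7]
```

>>> servo_tool(
  deltas=[
    {"tx": 0.2,"ty": 0.05,"tz": -0.05,"wx": 0,"wy": 0.05,"wz": 0.03,"jaw": -1},
    {"tx": 0.15,"ty": 0,"tz": 0,"wx": 0,"wy": 0,"wz": 0,"jaw": -1},
  ],
)

```text
time: 24.92
ee_pos: [0.5858, -0.2521, 0.0915]
tool_rot: [[-0.0, 0.007, 1.0], [0.0, 1.0, -0.007], [-1.0, 0.0, -0.0]]
ft_force: [-0.2, 0.5, -2.3]
width: 0.158
```

>>> servo_tool(
  deltas=[
    {"tx": 0,"ty": 0,"tz": 0,"wx": 0,"wy": 0,"wz": 0,"jaw": -1},
  ],
)

```text
time: 25.05
ee_pos: [0.5856, -0.2519, 0.0911]
tool_rot: [[-0.001, 0.007, 1.0], [0.001, 1.0, -0.007], [-1.0, 0.001, -0.001]]
ft_force: [-0.5, 1.2, -2.1]
width: 0.155
```

```bash
python3 - <<'E'
from rig import bot
from h import *
s=bot.sense();goto(s,[.5855,-.2521,.088],-.006)
E
```

```text
t [ 0.12 -0.01 -0.  ] w [-0.01 -0.01 -0.01] ee [ 0.5856 -0.2519  0.0911] t= 25.05 F [-0.5  1.2 -2.1]
```

>>> servo_tool(
  deltas=[
    {"tx": 0.12,"ty": 0,"tz": 0,"wx": 0,"wy": 0,"wz": 0,"jaw": -1},
    {"tx": 0,"ty": 0,"tz": 0,"wx": 0,"wy": 0,"wz": 0,"jaw": -1},
  ],
)

```text
time: 25.3
ee_pos: [0.5857, -0.2519, 0.088]
tool_rot: [[-0.001, 0.007, 1.0], [0.001, 1.0, -0.007], [-1.0, 0.001, -0.001]]
ft_force: [-0.3, 0.1, -1.1]
width: 0.152
```

```bash
python3 - <<'E'
from rig import bot
from h import *
s=bot.sense();goto(s,[.5855,-.2521,.088],-.006)
c=snap(bot,"side","11"); crop(c,"pics/s11c.png",320,390,170,230,9)
t=snap(bot,"top","11"); crop(t,"pics/t11c.png",360,430,190,250,9)
s=bot.sense();goto(s,[.5855,-.2521,.088],-.006)
o=s["ee_pos"]+np.array([-.001,.0005,-.043])
for n,p in(("pin+",o+[0,.032,0]),("pin-",o-[0,.032,0]),("hole b",[.5847,-.2197,.034]),("hole a",[.5847,-.2835,.034])):
    q=proj(c,p)[0];print(n,(q-[320,170]+.5)*9)
P=cloud(t);print(np.median(P[216:232,386:392,2]))
E
```

```text
t [-0.   -0.01 -0.01] w [-0.01 -0.01 -0.01] ee [ 0.5857 -0.2519  0.088 ] t= 25.3 F [-0.3  0.1 -1.1]
t [ 0.01 -0.01 -0.02] w [-0.01 -0.   -0.  ] ee [ 0.5859 -0.2519  0.0883] t= 25.4 F [ 1.2 -0.6 -1.4]
pin+ [277.93962058 266.75092611]
pin- [380.74875787 138.28596397]
hole b [276.72046731 296.00165983]
hole a [378.51191491 167.9045403 ]
0.08074102707978381
```

View pics/s11c.png

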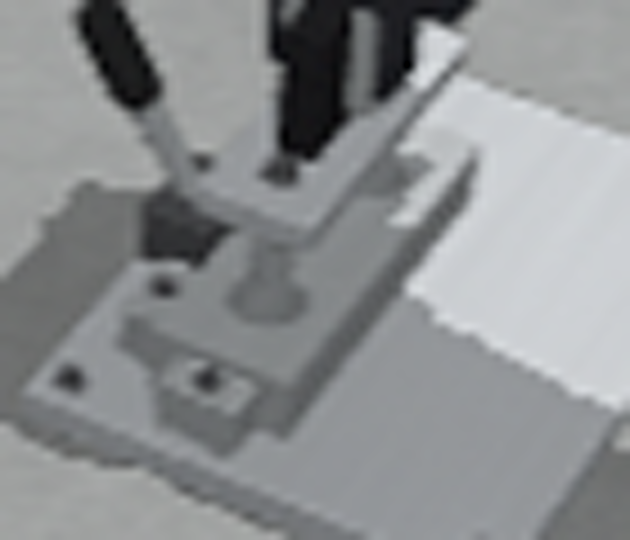

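View pics/t11c.png

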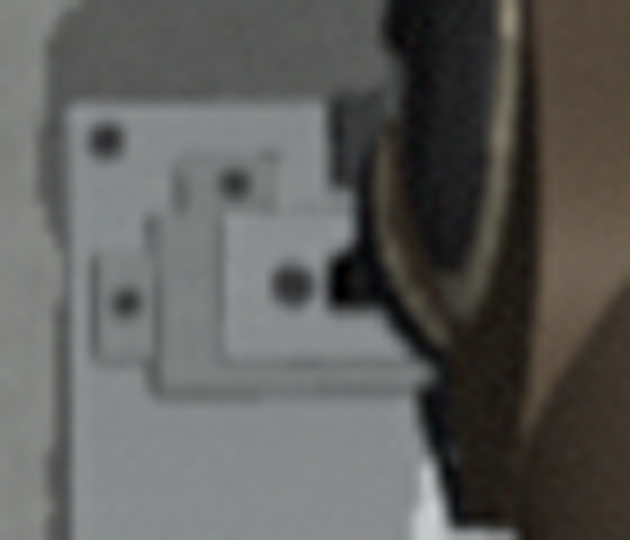

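The side crop shows the near pin at x ≈ 270, straight over its hole at (268,298), with a visible gap. In the top crop the bolt is at (292,286), the jig's plate end at column 222 and the bar's end at column 153. I'll check it numerically.

```bash
python3 - <<'E'
from h import *
c=load("top11.npz")
def W(pts,z,k=9,x0=360,y0=190):
    p=np.array(pts,float); return world(c,(p[:,0]+.5)/k-.5+x0,(p[:,1]+.5)/k-.5+y0,z=z)
print("bolt",W([(292,286)],.0807))
w=W([(222,210),(222,362)],.0807);print("jig end",w, "-> pin y",w[:,1].mean()-.016)
w=W([(153,393),(154,215)],.034);print("bar BL corner, TL",w,"-> hole b x",w[0,0]+.022,"y",w[:,1].mean()-.028)
# hole seen earlier
c6=load("top6.npz");p=np.array([[200,242.],[348,242]])
print("fixture-derived hole b",.5621+.023+.007*.047,-.2665+.047-.007*.023)
P=cloud(load("top11.npz"));b=P[218:230,379:383];print("bar z",np.median(b[...,2]))
E
```

```text
bolt [[ 0.58472889 -0.21922541  0.0807    ]]
jig end [[ 0.60294003 -0.20318627  0.0807    ]
 [ 0.56709978 -0.20239339  0.0807    ]] -> pin y -0.21878982885761133
bar BL corner, TL [[ 0.56326177 -0.19042286  0.034     ]
 [ 0.60681986 -0.19160039  0.034     ]] -> hole b x 0.5852617717708959 y -0.2190116222477683
fixture-derived hole b 0.5854290000000001 -0.21966100000000002
bar z 0.034335950757290346
```

Pin and hole agree to about 1 mm, with the tips about 10 mm above the bar. Handing in.

```bash
python3 - <<'E'
from rig import bot
from h import *
goto(bot.sense(),[.5855,-.2521,.088],-.006)
print(bot.close_job())
E
```

```text
t [ 0.01 -0.01 -0.02] w [-0.01 -0.   -0.  ] ee [ 0.5859 -0.2519  0.0883] t= 25.4 F [ 1.2 -0.6 -1.4]
the job is handed in; nothing more can be done
None
```

I slid the bar along the plate until it met the two side stops and the end stop. I then carried the jig over the rail with its pin tips about 0.2 m up and handed in at about 25 s, with the jig still gripped and hovering over the bar.

**Bar:** seated at about fixture (22–23, 15) mm, flat, and square within about 0.01 rad.

**Jig:** the visible pin is within about 1 mm of its hole axis in the top image. The tips are about 10 mm above the bar, and the jig is level to about 0.001 rad by the tool's pose.

**Disagreements and limits:**
- The measurements of the bar's centre differed by about 1.5 mm between methods.
- The jig's yaw read from its short end edge was about 0.015 rad off the tool's, which I put down to pixel noise.
- The arm hid the far pin in the top view, so I inferred its position from the tool pose.
- I did not re-measure the bystanders at the end. No push or carry went near them, and I saw no unexpected contact forces.

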